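# Walk the power supply back and strip the bench track

## Robot

A 6-joint arm with a two-finger parallel gripper is mounted at the origin on the work surface. World frame = base frame: x ahead of the robot, y to its left, z up, the work surface at z = 0. Lengths are in m, angles in rad, forces in N, time in s.
With the tool pointing down it reaches from about 0.35 to 0.875 m from the base axis. Payload 15.5 kg.
Tool frame: the origin (TCP) lies at the very end of the fingers, on their centre line; the grasp point (between the pads) lies 19 mm behind it; z points along the fingers, y is the line along which they close (so a half turn about z gives the same grasp; the last joint's range is limited). The gripper opens to 85 mm and grips with 20 to 120 N. Pads are 22 mm wide; open, the fingers measure 114 mm over their backs; the gripper's body (76 mm by 85 mm) begins 54 mm behind the grasp point. The pads swing forward as they close: fully open they stand 13 mm farther back than shut.
Start: joints at [-1.278, 0.494, 1.345, -0, 1.302, -0.096], TCP at [0.237, -0.578, 0.231] pointing down, gripper open.
Joint ranges: [-2.91, 2.91], [-0.82, 2.16], [0.22, 2.67], [-1.22, 4.37], [0.12, 2.79], [-3.08, 3.08]. Speed limits (rad/s): [1.89, 1.89, 2.57, 3.01, 3.01, 3.01].

## Interface

Orientations are given as a 3x3 rotation matrix whose columns are the frame's x, y, z axes.
In Python, from plant import arm gives the robot as it stands. The module is installed in compiled form; this text tells all that it offers.
- The arm moves only by the shell command python3 -m jog 'ROWS' [FORCE]. ROWS is JSON, a list of rows, each a list of 7 numbers: the shift along the tool's x, y, z in mm, then the turn, a rotation vector about the tool's x, y, z in degrees, then the finger opening in mm, from 0 to 85.4. In form: [[x, y, z, ax, ay, az, gripper], ...]. A call has 1 to 5 rows; each row is the pose to reach, as a shift and turn from the pose commanded when the call began, along the tool's axes at that moment; what a row does not reach only later rows make up. A row lasts 1/10 s, in which the tool goes at most 50 mm and 8.59 degrees, less where a joint would pass 70% of its speed; a pose out of reach is approached as far as the arm can. A call with a gripper value outside its range is refused whole. The fingers move at their own pace and stop on an object; FORCE is the grip in N (left out, the last holds). Time passes only in rows, so rows that repeat a pose let the fingers close. It gives the time, the measured TCP pose, the force, the opening and the grip force at its end, in the units of the state.
- arm.get_obs(): the state, without advancing time (a new reading comes with each control period).
- arm.read_camera(name): name is "side" or "top" or "wrist"; returns a dict with "img" (400x640x3 uint8, red, green, blue), "camera_matrix" (3x3 intrinsics, pixels), "R" (3x3) and "t" (3): a world point X has camera coordinates R X + t. Camera axes: x right, y down, z forward; pixel columns grow to the right and rows downward; lengths in m; the calibration is good to about 2 mm. A picture is of the moment at which its call begins. There is no depth.
- arm.hand_in(): hands the job in; it is judged then, once.
The state is a dict: "time_s": time; "joints": joint angles; "joint_velocities": joint speeds; "effort": joint torques, N m; "tcp_pos": TCP position; "tcp_rot": TCP orientation; "contact_force": force on the tool from outside, world axes, zero at the start; "torque": the same for the moment, N m; "finger_gap": finger opening in m; "grip_force": force on a finger pad.
Only numpy, scipy, OpenCV 4.12 (cv2) and the standard library are available. Lean on these libraries where they do the work, as an engineer would, in place of code of your own. Each camera call takes 0.05 s, during which the arm holds its last target. There are 200 camera calls.

## Task

Clear the bench track: first walk the heavy power supply away from you until its whole back lies flat against the wooden batten, by pushing its two rubber front corner bumpers, left and right in turn, a little at a time so that it never swings more than 20 degrees out of square, and never pressing on its front panel. Then slide each stop along the track to the open end, lift it off and put it in the metal parts tray. Leave everything else on the desk where it is, and see that the supply still lies against the batten at the end.

Things in the scene. Friction and masses are not known exactly. Their poses are not given: they have to be found in the camera images.
- supply: heavy flat-based bench power supply, about 2.4 kg, 120 mm deep (its x) x 170 mm wide (its y) x 70 mm high; too heavy and wide to pick up, it slides. Origin at the centre of its underside; its front faces -x (to the robot), its flat back is 60 mm to +x. Pushed at one bumper it turns about a point 40 to 60 mm beyond its middle, so the middle advances about half as far as that bumper.
- bumper_left (a point): the supply's rubber bumper on its left front corner (+y, seen by the robot): 30 mm wide, 50 mm high from the desk up. The point is the middle of its front face, 60 mm to -x and 70 mm to +y of the supply's origin, 25 mm up.
- bumper_right (a point): the same on the other front corner, 70 mm to -y
- panel: the supply's delicate front panel with meter and knobs, 110 mm wide between the bumpers, set back about 10 mm behind their faces; part of the supply, same origin and axes. It must not be pushed.
- batten: low wooden batten screwed to the desk beyond the supply, 340 mm long (its y), 30 mm thick, 25 mm high. Origin at desk level in the middle of its near face (towards the robot); its x points away from the robot, square to that face. With the supply's back touching it the supply's origin is 60 mm to -x of this origin.
- track: aluminium T-track screwed to the desk on the robot's left, 320 x 50 mm, 17 mm high, a 14 mm slot on top over a 30 mm channel. Origin at desk level, middle of its OPEN end (nearest the supply); it runs along its +y to a black end block. Its lips hold the stops captive; a stop is free when its grip point is over 30 mm past the open end (track y below -0.03).
- tray: shallow open metal parts tray fixed on the desk on the robot's right, 270 mm (its x) x 130 mm (its y), rim 25 mm high, walls and floor 4 mm. Origin at the centre of its underside.
- stop1_grip (a point): one of up to three identical sliding stops on the track, 0.14 kg, 70 mm high. Point: middle of its upright black grip, 26 mm across (its x), 40 mm along the track (its y), from 24 mm below to 22 mm above the point. Below that a block 44 x 60 x 14 mm that rests on the track, then an 8 mm stem and a T-foot 24 x 50 mm, underside 48 mm below the point. On the track the point is 55 mm above the desk.
- stop2_grip (a point): another such stop, same description as stop1's grip point (absent in some starts)
- stop3_grip (a point): another such stop, same description as stop1's grip point (absent in some starts)
- antenna: black rubber-duck aerial lying on the desk, 175 mm long along its x, 16 mm thick; a bystander, origin at the centre of its underside
- adapter: silver coaxial adapter lying on the desk, 60 mm long along its x, 22 mm thick; a bystander, origin at the centre of its underside
- board: green circuit board, 120 x 80 mm, up to 16 mm high; a bystander, origin at the centre of its underside
- fuseholder: yellow plastic fuse holder, 70 x 26 x 24 mm; a bystander, origin at the centre of its underside
- handheld: black hand-held radio lying flat, 120 x 58 x 36 mm; a bystander, origin at the centre of its underside
- multimeter: grey multimeter lying flat, 150 x 75 x 42 mm; a bystander, origin at the centre of its underside

How it is judged:
By the outcome, as a careful person would: the job done as asked, in the order asked, and still so for the second after the job is handed in, with the robot touching nothing.
Of stop1, stop2, stop3 only 2 to 3 are there at a start; the rules pass over those that are not, and their reading is None.
At some moment in a run one of supply may be knocked a few centimetres aside while the robot is not near it.
Once in a run the grip may slacken for a moment while it holds something.
It also fails if it takes over 210 s, if anything falls off the work surface, if the arm or the gripper's body presses on something with over 40 N, if the wrist force passes 120 N, or if a joint passes its speed limit or range.

## Working session

There is one attempt and no reset: what is moved stays moved. The work goes in short steps, Python scripts to look and compute and a shell command to move; the robot and the scene stay as the last step left them, time stands still between calls to the robot, and variables do not carry over. Pictures are saved under pics/ and viewed, at most 14 in all, crops included, and the job is handed in when it is done.

```bash
mkdir -p pics; cat > h.py <<'E'
import numpy as np, cv2
from plant import arm
def snap(name,fn):
    c=arm.read_camera(name); cv2.imwrite('pics/'+fn,c['img'][:,:,::-1]); np.savez('pics/'+fn+'.npz',K=c['camera_matrix'],R=c['R'],t=c['t']); return c
def back(fn,uv,z):
    d=np.load('pics/'+fn+'.npz'); K,R,t=d['K'],d['R'],d['t']
    C=-R.T@t; r=R.T@np.linalg.solve(K,[uv[0],uv[1],1]); return C+r*(z-C[2])/r[2]
def proj(fn,X):
    d=np.load('pics/'+fn+'.npz'); p=d['K']@(d['R']@np.array(X)+d['t']); return p[:2]/p[2]
E
python3 - <<'E'
from h import *
for n in('top','side'):
    snap(n,n+'0.png'); d=np.load(f'pics/{n}0.png.npz'); print(-d['R'].T@d['t'])
o=arm.get_obs(); print(o['tcp_rot'],o['time_s'])
E
```

```text
[0.45807796 0.02750608 1.23681225]
[0.28081114 0.69709441 0.905591  ]
[[ 9.25379574e-01  3.79041613e-01 -3.13836600e-04]
 [ 3.79041728e-01 -9.25378980e-01  1.05498072e-03]
 [ 1.09463801e-04 -1.09521478e-03 -9.99999394e-01]] 0.1
```

View pics/top0.png

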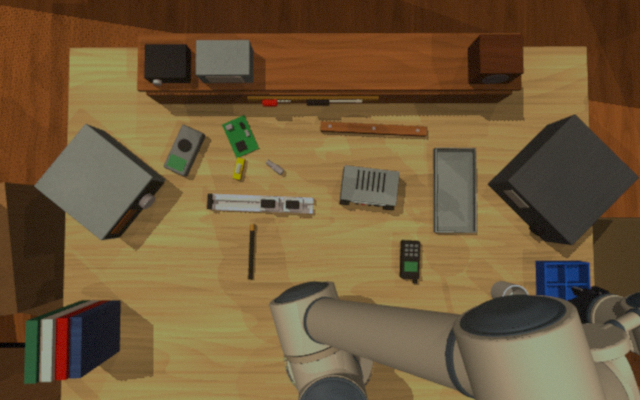

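View pics/side0.png

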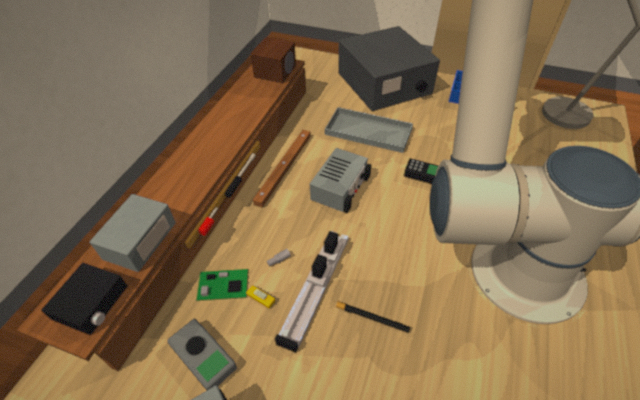

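The top view shows the supply at about (370,188), batten at (374,130), track from (314,206, open end) to (208,202), two stops at (268,204) and (294,205), and tray at (455,190). I'll enlarge it to pick the corners.

```bash
python3 - <<'E'
from h import *
im=cv2.imread('pics/top0.png'); cv2.imwrite('pics/c0.png',cv2.resize(im[110:250,200:400],None,fx=4,fy=4,interpolation=cv2.INTER_CUBIC))
for n,uv,z in [('bat NL',(320,132),.025),('bat NR',(427,137.5),.025),('open',(314,206),.017),('blk',(208,202),.017),('s1',(268,204),.077),('s2',(294,205),.077),('trTL',(434,149),.025),('trTR',(474,149),.025),('trBL',(433,233),.025),('trBR',(477,234),.025),('supTL',(344,167),.07),('supTR',(399,171),.07),('supBL',(342,201),.07),('supBR',(396,207),.07),('hh',(410,260),.036)]: print(n,back('top0.png',uv,z).round(3))
E
```

```text
bat NL [0.711 0.028 0.025]
bat NR [ 0.692 -0.312  0.025]
open [0.475 0.048 0.017]
blk [0.489 0.384 0.017]
s1 [0.481 0.186 0.077]
s2 [0.478 0.107 0.077]
trTL [ 0.655 -0.334  0.025]
trTR [ 0.655 -0.461  0.025]
trBL [ 0.389 -0.327  0.025]
trBR [ 0.386 -0.465  0.025]
supTL [ 0.593 -0.045  0.07 ]
supTR [ 0.581 -0.213  0.07 ]
supBL [ 0.49  -0.038  0.07 ]
supBR [ 0.471 -0.202  0.07 ]
hh [ 0.307 -0.251  0.036]
```

View pics/c0.png

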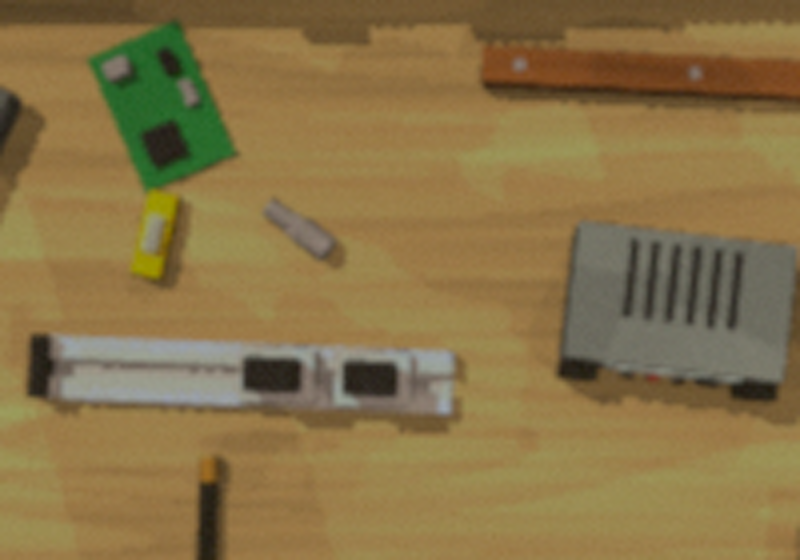

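```bash
cat >> h.py <<'E'
X0,Y0=0.78,0.06   # rectified: px col=(Y0-y)*1000, row=(X0-x)*1000
def rect(fn,z,w=400,h=360):
    im=cv2.imread('pics/'+fn); q=np.float32([[0,0],[w,0],[w,h],[0,h]])
    p=np.float32([proj(fn,[X0-r/1000,Y0-c/1000,z]) for c,r in q])
    return cv2.warpPerspective(im,cv2.getPerspectiveTransform(p,q),(w,h),flags=cv2.INTER_CUBIC)
E
python3 - <<'E'
from h import *
a=rect('top0.png',.07); b=rect('top0.png',.025)
cv2.imwrite('pics/r0.png',np.hstack([a,b]))
E
```

```text
(no output)
```

View pics/r0.png

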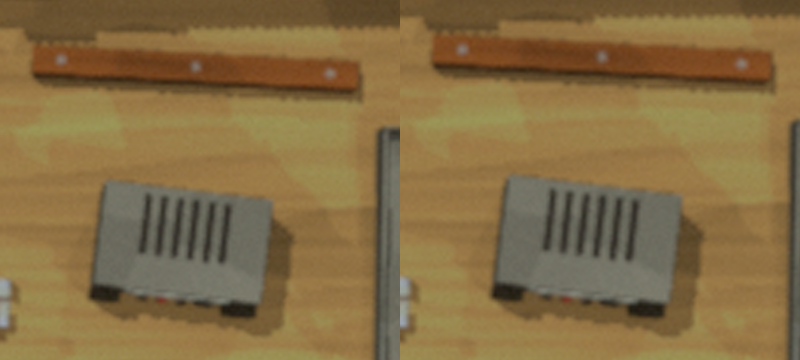

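```bash
python3 -m jog '[[0,0,0,0,0,-8,0],[0,0,0,0,0,-16,0],[0,0,0,0,0,-24,0],[0,0,0,0,0,-32,0],[0,0,0,0,0,-40,0]]'; python3 -m jog '[[0,0,0,0,0,-8,0],[0,0,0,0,0,-16,0],[0,0,0,0,0,-24.7,0],[0,0,0,0,0,-24.7,0]]'
```

```text
time_s: 0.6
tcp_pos: [0.2368, -0.5781, 0.2309]
tcp_rot: [[0.46, 0.888, -0.0], [0.888, -0.46, 0.001], [0.001, -0.001, -1.0]]
contact_force: [0.2, 0.3, -0.9]
finger_gap: 0.0123
grip_force: 0.0
time_s: 1.0
tcp_pos: [0.2369, -0.5781, 0.231]
tcp_rot: [[0.05, 0.999, -0.0], [0.999, -0.05, 0.001], [0.001, -0.0, -1.0]]
contact_force: [0.8, -0.5, -0.3]
finger_gap: 0.0002
grip_force: 0.0
```

The rectified view puts the supply's back at left-panel (105,181)–(273,200) and the batten's near edge at right-panel (433,66)–(771,80). That gives a supply yaw of about -6.5°, a batten yaw of about -2.4° and a gap of about 118 mm.

```bash
cat >> h.py <<'E'
S0=np.array([.530,-.122,np.radians(-6.5)]); B=np.array([.708,-.142,np.radians(-2.4)])
def w(p,q): c,s=np.cos(p[2]),np.sin(p[2]); return np.array([p[0]+c*q[0]-s*q[1],p[1]+s*q[0]+c*q[1]])
def inv(p,X): d=np.array(X)-p[:2]; c,s=np.cos(p[2]),np.sin(p[2]); return np.array([c*d[0]+s*d[1],-s*d[0]+c*d[1]])
def shift(X,Y,Z):
    o=arm.get_obs(); return (np.array(o['tcp_rot']).T@(np.array([X,Y,Z])-o['tcp_pos'])*1000).round(1)
def px(q,p): X=w(p,q); return [(Y0-X[1])*1000,(X0-X[0])*1000]
def track(fn,guess,lo=-.035):
    """supply pose from top picture by ECC on the lid, relative to top0"""
    g=[cv2.GaussianBlur(cv2.cvtColor(rect(f,.07),cv2.COLOR_BGR2GRAY),(0,0),1.5) for f in('top0.png',fn)]
    m=np.zeros_like(g[0]); cv2.fillPoly(m,[np.int32([px(q,S0) for q in[(lo,-.088),(lo,.088),(.065,.088),(.065,-.088)]])],255)
    a=np.float32([px(q,S0) for q in[(0,0),(.1,0),(0,.1)]]); b=np.float32([px(q,guess) for q in[(0,0),(.1,0),(0,.1)]])
    W=cv2.getAffineTransform(a,b).astype(np.float32)
    cc,W=cv2.findTransformECC(g[0],g[1],W,cv2.MOTION_EUCLIDEAN,(3,200,1e-6),m,5)
    c=W@[*px((0,0),S0),1]; e=W@[*px((.1,0),S0),1]; f=e-c
    return np.array([X0-c[1]/1000,Y0-c[0]/1000,np.arctan2(-f[0],-f[1])]),cc
def report(fn,guess,lo=-.035):
    snap('top',fn); p,cc=track(fn,guess,lo); np.save('pose.npy',p)
    rel=inv(B,p[:2]); print('pose',p.round(4),'cc',round(cc,3),'yaw_rel',np.degrees(p[2]-B[2]).round(2),'gap mm',((-.06-rel[0])*1e3).round(1),'lat',(rel[1]*1e3).round(1)); 
    for n,sg in(('L',1),('R',-1)):
        X=w(p,(-.06,sg*.073)); print(n,'bumper from tcp (tool mm)',shift(*X,.015))
    return p
E
python3 - <<'E'
from h import *
report('top1.png',S0)
E
```

```text
pose [ 0.53   -0.122  -0.1138] cc 0.998 yaw_rel -4.12 gap mm 118.7 lat 12.5
L bumper from tcp (tool mm) [548.  211.7 216.3]
R bumper from tcp (tool mm) [402.3 203.2 216.2]
```

```bash
python3 -m jog '[[45,18,0,0,0,0,0],[90,36,0,0,0,0,0],[135,54,0,0,0,0,0],[180,72,0,0,0,0,0],[225,90,0,0,0,0,0]]'; python3 -m jog '[[45,17,20,0,0,0,0],[90,34,40,0,0,0,0],[135,51,80,0,0,0,0],[177,68,120,0,0,0,0],[177,68,120,0,0,0,0]]';  python3 -m jog '[[0,0,45,0,0,0,0],[0,0,90,0,0,0,0],[0,0,95,0,0,0,0],[0,0,95,0,0,0,0]]'; python3 - <<'E'
from h import *
report('top2.png',S0)
snap('wrist','w2.png')
E
```

```text
time_s: 1.55
tcp_pos: [0.339, -0.3566, 0.2313]
tcp_rot: [[0.059, 0.998, 0.0], [0.998, -0.059, 0.0], [0.0, 0.0, -1.0]]
contact_force: [0.8, -1.0, 1.1]
finger_gap: -0.0
grip_force: 0.0
time_s: 2.05
tcp_pos: [0.4157, -0.1824, 0.1095]
tcp_rot: [[0.057, 0.998, -0.002], [0.998, -0.057, 0.001], [0.001, -0.002, -1.0]]
contact_force: [0.0, -0.3, 0.4]
finger_gap: -0.0002
grip_force: 0.0
time_s: 2.45
tcp_pos: [0.4154, -0.185, 0.0161]
tcp_rot: [[0.056, 0.998, -0.002], [0.998, -0.056, 0.001], [0.001, -0.002, -1.0]]
contact_force: [0.5, -0.0, -0.1]
finger_gap: 0.0001
grip_force: 0.0
pose [ 0.5309 -0.1222 -0.1056] cc 0.818 yaw_rel -3.65 gap mm 117.7 lat 12.4
L bumper from tcp (tool mm) [145.5  54.9   2.3]
R bumper from tcp (tool mm) [-0.4 47.6  2.3]
```

View pics/top2.png

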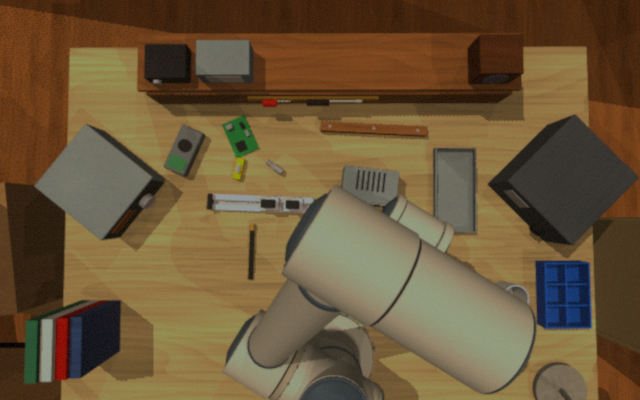

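The supply's lid slots at (370,181) are visible, but its front is hidden by the arm. From now on I'll track only the rear half of the lid. Next: the first right push.

```bash
python3 -m jog '[[0,14,0,0,0,0,0],[0,24,0,0,0,0,0],[0,30,0,0,0,0,0],[0,34,0,0,0,0,0]]';python3 -m jog '[[0,4,0,0,0,0,0],[-2,8,0,0,0,0,0],[-4,12,0,0,0,0,0],[-6,16,0,0,0,0,0],[-6,16,0,0,0,0,0]]'; python3 - <<'E'
from h import *
report('top3.png',S0+[.006,0,.12],.01)
E
```

```text
time_s: 2.95
tcp_pos: [0.4497, -0.1871, 0.0177]
tcp_rot: [[0.053, 0.999, -0.0], [0.999, -0.053, -0.0], [-0.0, -0.0, -1.0]]
contact_force: [-12.8, -3.1, 8.0]
finger_gap: -0.0
grip_force: 0.0
time_s: 3.45
tcp_pos: [0.4655, -0.1941, 0.0176]
tcp_rot: [[0.053, 0.999, 0.0], [0.999, -0.053, -0.0], [-0.0, 0.0, -1.0]]
contact_force: [-6.7, -2.7, 6.0]
finger_gap: -0.0002
grip_force: 0.0
pose [ 0.5455 -0.1235  0.0975] cc 0.677 yaw_rel 7.99 gap mm 103.1 lat 11.7
L bumper from tcp (tool mm) [137.9   5.9   2.6]
R bumper from tcp (tool mm) [-6.4 27.8  2.7]
```

```bash
python3 - <<'E'
from h import *
snap('wrist','w3.png');snap('side','s3.png')
a=cv2.imread('pics/w3.png'); b=cv2.resize(cv2.imread('pics/s3.png')[130:250,270:430],None,fx=3,fy=3,interpolation=cv2.INTER_CUBIC)
c=rect('top3.png',.07)
cv2.imwrite('pics/m3.png',np.vstack([np.hstack([cv2.resize(a,(400,250)),c[:250]]),np.hstack([b,np.zeros((360,320,3),np.uint8)])])[:600])
E
```

```text
(no output)
```

View pics/m3.png

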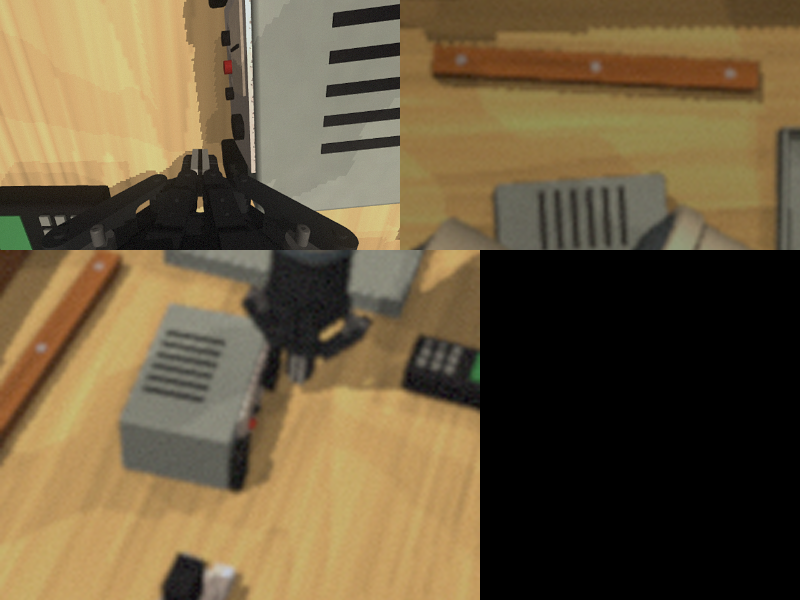

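The pictures show that when the fingers are shut, the knuckles stick out along the closing line and reach the supply before the tips do: lower panel, near (265,350). I'll turn the tool 90° and tilt it 20° so only the tips lead, then do the left push.

```bash
python3 -m jog '[[0,-25,0,0,0,0,0],[0,-50,-10,0,0,0,0],[0,-50,-50,0,0,0,0],[30,-50,-70,0,0,8.5,0],[60,-50,-70,0,0,17,0]]'; python3 -m jog '[[40,0,0,0,0,8.5,0],[78,0,0,0,0,17,0],[78,0,0,0,0,25.5,0],[78,0,0,0,0,34,0],[78,0,0,0,0,42.5,0]]'; python3 -m jog '[[0,0,0,0,0,8.5,0],[0,0,0,0,0,17,0],[0,0,0,0,0,25.5,0],[0,0,0,0,0,30.5,0],[0,0,0,0,0,30.5,0]]';python3 -m jog '[[0,0,0,0,8.5,0,0],[0,0,0,0,17,0,0],[0,0,0,0,20,0,0],[0,0,0,0,20,0,0]]'
python3 - <<'E'
from h import *
report('top4.png',np.load('pose.npy'),.0)
E
```

```text
time_s: 4.1
tcp_pos: [0.4206, -0.132, 0.0898]
tcp_rot: [[0.35, 0.937, 0.006], [0.937, -0.35, -0.003], [-0.001, 0.007, -1.0]]
contact_force: [0.3, 0.0, -0.9]
finger_gap: -0.0
grip_force: 0.0
time_s: 4.6
tcp_pos: [0.4462, -0.0577, 0.0876]
tcp_rot: [[0.874, 0.486, 0.002], [0.486, -0.874, -0.001], [0.002, 0.002, -1.0]]
contact_force: [-0.0, 0.1, -1.2]
finger_gap: 0.0001
grip_force: 0.0
time_s: 5.1
tcp_pos: [0.4461, -0.0582, 0.0875]
tcp_rot: [[1.0, -0.021, 0.002], [-0.021, -1.0, -0.001], [0.002, 0.0, -1.0]]
contact_force: [1.1, -0.2, -0.3]
finger_gap: -0.0002
grip_force: 0.0
time_s: 5.5
tcp_pos: [0.445, -0.0584, 0.087]
tcp_rot: [[0.939, -0.017, 0.344], [-0.015, -1.0, -0.008], [0.344, 0.002, -0.939]]
contact_force: [0.9, 0.4, 0.3]
finger_gap: 0.0001
grip_force: 0.0
pose [ 0.54   -0.1233  0.0638] cc 0.962 yaw_rel 6.06 gap mm 108.6 lat 11.6
L bumper from tcp (tool mm) [ 4.6 -5.  78.2]
R bumper from tcp (tool mm) [ 15.5 140.5  82.7]
```

```bash
python3 -m jog '[[-12,-3,33,0,0,0,0],[-24,-5,66,0,0,0,0],[-20,-5,67.5,0,0,0,0],[-10,-5,71,0,0,0,0],[-10,-5,71,0,0,0,0]]'; python3 -m jog '[[4,-1,1.4,0,0,0,0],[8,-3,2.8,0,0,0,0],[12,-5,4.2,0,0,0,0],[16,-7,5.6,0,0,0,0],[20,-9,7,0,0,0,0]]';
python3 - <<'E'
from h import *
report('top5.png',np.load('pose.npy'),.0)
E
```

```text
time_s: 6.05
tcp_pos: [0.4632, -0.0449, 0.0441]
tcp_rot: [[0.93, -0.004, 0.367], [-0.015, -1.0, 0.026], [0.367, -0.03, -0.93]]
contact_force: [-0.2, 0.5, 0.3]
finger_gap: -0.0002
grip_force: 0.0
time_s: 6.55
tcp_pos: [0.483, -0.0355, 0.045]
tcp_rot: [[0.931, -0.004, 0.365], [-0.015, -1.0, 0.027], [0.365, -0.03, -0.931]]
contact_force: [-5.8, -0.2, -1.2]
finger_gap: 0.0003
grip_force: 2.5
pose [ 0.5444 -0.1224 -0.0352] cc 0.97 yaw_rel 0.38 gap mm 104.3 lat 12.7
L bumper from tcp (tool mm) [-7.8 12.9 28.9]
R bumper from tcp (tool mm) [-10.4 158.7  23.1]
```

```bash
python3 - <<'E'
from h import *
print(arm.get_obs()['joints'])
E
```

```text
[-0.28669681  0.57436609  2.18297986  1.33610299  0.13306679 -0.01680601]
```

The arm stopped at z=0.044 because joint 5 reached its range limit: the tilt is too steep this close in. I'll halve the tilt to 10° and lower the tool.

```bash
python3 -m jog '[[-19,5,-7,0,0,0,0],[-19,10,-7,0,-5,0,0],[-19,10,-7,0,-10,0,0],[-19,10,-7,0,-10,0,0]]'; 
python3 - <<'E'
from h import *
report('top6.png',np.load('pose.npy'),.0); print(arm.get_obs()['joints'])
E
```

```text
time_s: 7.0
tcp_pos: [0.4762, -0.0247, 0.0466]
tcp_rot: [[0.948, 0.018, 0.317], [-0.009, -0.997, 0.082], [0.318, -0.081, -0.945]]
contact_force: [-0.3, 0.8, 0.8]
finger_gap: -0.0004
grip_force: 0.0
pose [ 0.5447 -0.1224 -0.04  ] cc 0.971 yaw_rel 0.11 gap mm 103.9 lat 12.7
L bumper from tcp (tool mm) [ 1.  24.7 31.6]
R bumper from tcp (tool mm) [ -3.2 170.   17.8]
[-0.30026634  0.56011951  2.15272436  0.88039427  0.22387035  0.42299061]
```

```bash
python3 -m jog '[[0,0,0,0,0,0,0],[0,0,0,0,0,0,0],[0,0,0,0,0,0,0]]';python3 -m jog '[[-30,0,-10,0,0,0,0],[-30,0,-10,0,0,0,0],[-30,0,-10,0,0,0,0]]'; 
python3 - <<'E'
from h import *
print(arm.get_obs()['joints'])
E
```

```text
time_s: 7.35
tcp_pos: [0.4755, -0.0248, 0.0461]
tcp_rot: [[0.948, 0.015, 0.318], [-0.011, -0.997, 0.081], [0.318, -0.08, -0.945]]
contact_force: [-0.1, 0.1, 1.3]
finger_gap: 0.0004
grip_force: 0.0
time_s: 7.65
tcp_pos: [0.4424, -0.0252, 0.0457]
tcp_rot: [[0.949, 0.014, 0.316], [-0.012, -0.997, 0.081], [0.316, -0.081, -0.945]]
contact_force: [0.1, 0.6, 0.3]
finger_gap: -0.0001
grip_force: 0.0
[-0.3305059   0.55382086  2.23720951  1.20578993  0.19312844  0.06552223]
```

```bash
cat >> h.py <<'E'
from scipy.spatial.transform import Rotation as Ro
def turn(tilt,yaw):
    """rotation vector deg (tool axes) to: x ahead at yaw, y right, tips leaning ahead by tilt"""
    D=Ro.from_euler('z',yaw,degrees=True)*Ro.from_matrix(np.diag([1.,-1,-1]))*Ro.from_euler('y',tilt,degrees=True)
    return (Ro.from_matrix(arm.get_obs()['tcp_rot']).inv()*D).as_rotvec(degrees=True).round(1)
E
python3 - <<'E'
from h import *
print(turn(8,-3))
E
```

```text
[ -5.4 -10.3   2.6]
```

```bash
python3 -m jog '[[0,0,0,-1.4,-2.6,0.6,0],[0,0,0,-2.7,-5.2,1.3,0],[0,0,0,-4,-7.8,2,0],[0,0,0,-5.4,-10.3,2.6,0],[0,0,0,-5.4,-10.3,2.6,0]]'; python3 -m jog '[[0,0,0,0,0,0,0]]'
python3 - <<'E'
from h import *
print(turn(8,-3)); p=np.load('pose.npy')
report('top7.png',p,.0);print(arm.get_obs()['joints'])
E
```

```text
time_s: 8.15
tcp_pos: [0.4442, -0.0157, 0.0447]
tcp_rot: [[0.984, -0.027, 0.178], [-0.035, -0.998, 0.042], [0.176, -0.048, -0.983]]
contact_force: [-0.5, 0.5, -0.3]
finger_gap: -0.0002
grip_force: 0.0
time_s: 8.25
tcp_pos: [0.4452, -0.0155, 0.0449]
tcp_rot: [[0.983, -0.026, 0.18], [-0.034, -0.999, 0.043], [0.178, -0.048, -0.983]]
contact_force: [0.2, 0.3, -0.1]
finger_gap: 0.0001
grip_force: 0.0
[-3.  -2.3  1.1]
pose [ 0.5448 -0.1224 -0.0404] cc 0.97 yaw_rel 0.08 gap mm 103.9 lat 12.7
L bumper from tcp (tool mm) [38.1 32.4 35.6]
R bumper from tcp (tool mm) [ 37.  178.2  28.1]
[-0.23322773  0.53749512  2.11850344  0.26637952  0.32970946  1.12030661]
```

```bash
python3 -m jog '[[-2,14,14,-1.5,-1,0.5,0],[-5,30,28,-3,-2.3,1.1,0],[10,31,31,-3,-2.3,1.1,0],[20,31,33,-3,-2.3,1.1,0],[20,31,33,-3,-2.3,1.1,0]]'
python3 - <<'E'
from h import *
print(turn(8,-3)); p=np.load('pose.npy')
report('top8.png',p,.0);print(arm.get_obs()['joints'])
E
```

```text
time_s: 8.8
tcp_pos: [0.4698, -0.0454, 0.0143]
tcp_rot: [[0.989, -0.052, 0.139], [-0.052, -0.999, -0.005], [0.139, -0.002, -0.99]]
contact_force: [-0.6, 0.1, -0.4]
finger_gap: -0.0001
grip_force: 0.0
[-0.1 -0.  -0. ]
pose [ 0.5448 -0.1224 -0.0401] cc 0.97 yaw_rel 0.11 gap mm 103.9 lat 12.7
L bumper from tcp (tool mm) [19.1  0.8  2. ]
R bumper from tcp (tool mm) [ 20.9 146.8   1.9]
[-0.24331177  0.62150121  2.04015636  0.08292277  0.34533193  1.30397329]
```

```bash
python3 -m jog '[[6,0,0.8,0,0,0,0],[12,-1,1.7,0,0,0,0],[17,-4,2.4,0,0,0,0],[22,-6,3.1,0,0,0,0],[27,-8,3.8,0,0,0,0]]'; python3 -m jog '[[0,0,0,0,0,0,0]]'
python3 - <<'E'
from h import *
p=np.load('pose.npy'); report('top9.png',p+[.008,0,-.15],.0)
E
```

```text
time_s: 9.35
tcp_pos: [0.4942, -0.0382, 0.0139]
tcp_rot: [[0.99, -0.053, 0.133], [-0.053, -0.999, -0.005], [0.133, -0.002, -0.991]]
contact_force: [-11.1, 0.2, 7.4]
finger_gap: 0.0003
grip_force: 5.1
time_s: 9.45
tcp_pos: [0.495, -0.0381, 0.014]
tcp_rot: [[0.99, -0.053, 0.134], [-0.052, -0.999, -0.005], [0.135, -0.002, -0.991]]
contact_force: [-4.5, 2.8, 1.4]
finger_gap: -0.0002
grip_force: 2.6
pose [ 0.5497 -0.1211 -0.1499] cc 0.974 yaw_rel -6.19 gap mm 99.0 lat 14.2
L bumper from tcp (tool mm) [ 6.5  1.5 -0.1]
R bumper from tcp (tool mm) [ -7.6 146.8  -2.3]
```

Left push: 6.3° of turn and 5 mm of advance, as expected. I'll now alternate the bumpers.

```bash
python3 -m jog '[[-32,0,-4.3,0,0,0,0],[-35,45,-4.7,0,0,0,0],[-35,95,-4.7,0,0,0,0],[-35,144,-4.7,0,0,0,0],[-22,147,-3,0,0,0,0]]'; python3 -m jog '[[4,0,0.5,0,0,0,0],[9,1,1.2,0,0,0,0],[14,3,1.9,0,0,0,0],[19,5,2.6,0,0,0,0],[24,8,3.3,0,0,0,0]]'; python3 -m jog '[[4,2,0.5,0,0,0,0],[9,5,1.2,0,0,0,0],[13,7,1.8,0,0,0,0],[13,7,1.8,0,0,0,0]]'
python3 - <<'E'
from h import *
p=np.load('pose.npy'); report('top10.png',p+[.01,0,.22],.0)
E
```

```text
time_s: 10.0
tcp_pos: [0.4658, -0.1901, 0.0142]
tcp_rot: [[0.989, -0.059, 0.139], [-0.058, -0.998, -0.008], [0.139, -0.0, -0.99]]
contact_force: [-0.2, 0.4, 0.8]
finger_gap: -0.0001
grip_force: 0.0
time_s: 10.5
tcp_pos: [0.488, -0.1911, 0.0135]
tcp_rot: [[0.99, -0.051, 0.133], [-0.051, -0.999, -0.003], [0.133, -0.003, -0.991]]
contact_force: [-9.0, 2.3, 4.3]
finger_gap: 0.0
grip_force: 4.4
time_s: 10.9
tcp_pos: [0.5016, -0.1992, 0.0135]
tcp_rot: [[0.99, -0.051, 0.134], [-0.05, -0.999, -0.004], [0.134, -0.003, -0.991]]
contact_force: [-4.4, -0.8, 1.3]
finger_gap: 0.0002
grip_force: 2.0
pose [ 0.5683 -0.1226  0.1679] cc 0.824 yaw_rel 12.02 gap mm 80.4 lat 13.5
L bumper from tcp (tool mm) [ -11.4 -138.1   -2.6]
R bumper from tcp (tool mm) [20.   4.4  1.3]
```

```bash
python3 -m jog '[[-40,0,-5,0,0,0,0],[-48,-45,-6.3,0,0,0,0],[-48,-95,-6.3,0,0,0,0],[-48,-138,-6.3,0,0,0,0],[-48,-138,-6.3,0,0,0,0]]';
python3 - <<'E'
from h import *
p=np.load('pose.npy'); report('top11.png',p,.0); print(arm.get_obs()['tcp_pos'])
E
```

```text
time_s: 11.45
tcp_pos: [0.4601, -0.0555, 0.0138]
tcp_rot: [[0.99, -0.047, 0.135], [-0.046, -0.999, -0.004], [0.135, -0.002, -0.991]]
contact_force: [-0.6, -0.3, -0.9]
finger_gap: 0.0003
grip_force: 0.0
pose [ 0.5645 -0.1223  0.0925] cc 0.964 yaw_rel 7.7 gap mm 84.2 lat 13.7
L bumper from tcp (tool mm) [36.8 -4.1  3.9]
R bumper from tcp (tool mm) [ 57.  140.5   6.4]
[ 0.46087119 -0.05751242  0.01380921]
```

```bash
python3 -m jog '[[13,-4,1.7,0,0,0,0],[24,-4,3.2,0,0,0,0],[30,-4,4,0,0,0,0],[35,-6,4.7,0,0,0,0],[40,-9,5.4,0,0,0,0]]'; python3 -m jog '[[5,-2,0.7,0,0,0,0],[10,-5,1.4,0,0,0,0],[15,-7,2,0,0,0,0],[20,-9,2.7,0,0,0,0],[25,-11,3.4,0,0,0,0]]'; python3 -m jog '[[0,0,0,0,0,0,0]]'
python3 - <<'E'
from h import *
p=np.load('pose.npy'); report('top12.png',p+[.015,0,-.3],.0); 
E
```

```text
time_s: 12.0
tcp_pos: [0.5003, -0.0543, 0.0135]
tcp_rot: [[0.99, -0.054, 0.133], [-0.053, -0.999, -0.005], [0.133, -0.002, -0.991]]
contact_force: [-10.4, -0.8, 7.9]
finger_gap: 0.0
grip_force: 5.4
time_s: 12.5
tcp_pos: [0.5259, -0.0445, 0.0134]
tcp_rot: [[0.99, -0.054, 0.133], [-0.053, -0.999, -0.005], [0.133, -0.002, -0.991]]
contact_force: [-9.9, 1.1, 4.1]
finger_gap: 0.0004
grip_force: 4.8
time_s: 12.6
tcp_pos: [0.5268, -0.0445, 0.0135]
tcp_rot: [[0.99, -0.053, 0.134], [-0.053, -0.999, -0.005], [0.134, -0.002, -0.991]]
contact_force: [-4.3, 4.6, 0.9]
finger_gap: -0.0002
grip_force: 2.5Traceback (most recent call last):
  File "<stdin>", line 2, in <module>
  File "h.py", line 31, in report
    snap('top',fn); p,cc=track(fn,guess,lo); np.save('pose.npy',p)
                         ~~~~~^^^^^^^^^^^^^
  File "h.py", line 27, in track
    cc,W=cv2.findTransformECC(g[0],g[1],W,cv2.MOTION_EUCLIDEAN,(3,200,1e-6),m,5)
         ~~~~~~~~~~~~~~~~~~~~^^^^^^^^^^^^^^^^^^^^^^^^^^^^^^^^^^^^^^^^^^^^^^^^^^^
cv2.error: OpenCV(4.12.0) /io/opencv/modules/video/src/ecc.cpp:589: error: (-7:Iterations do not converge) The algorithm stopped before its convergence. The correlation is going to be minimized. Images may be uncorrelated or non-overlapped in function 'findTransformECC'
```

```bash
cat >> h.py <<'E'
_t=track
def track(fn,guess,lo=0.):
    best=(None,-1)
    for dy in(0,-.1,.1,-.2,.2):
        for dx in(0,.012,-.012):
            try: r=_t(fn,guess+np.array([dx,0,dy]),lo)
            except cv2.error: continue
            if r[1]>best[1]: best=r
    return best
E
python3 - <<'E'
from h import *
p=np.load('pose.npy'); report('top12.png',p+[.015,0,-.25],.0); 
E
```

```text
pose [ 0.6591 -0.0733 -0.2458] cc 0.568 yaw_rel -11.68 gap mm -8.2 lat 66.6
L bumper from tcp (tool mm) [ 88.1 -61.6  10.5]
R bumper from tcp (tool mm) [60.5 81.7  6.5]
```

```bash
python3 -m jog '[[-40,0,-5.4,0,0,0,0],[-50,45,-6.7,0,0,0,0],[-50,45,-6.7,0,0,0,0]]'; python3 - <<'E'
from h import *
report('top13.png',np.array([.58,-.12,-.2]),.0)
cv2.imwrite('pics/r13.png',rect('top13.png',.07))
E
```

```text
time_s: 13.0
tcp_pos: [0.4739, -0.0904, 0.0136]
tcp_rot: [[0.989, -0.056, 0.137], [-0.056, -0.998, -0.007], [0.137, -0.001, -0.991]]
contact_force: [0.5, 0.1, -0.8]
finger_gap: -0.0003
grip_force: 0.0
pose [ 0.5812 -0.1222 -0.1874] cc 0.955 yaw_rel -8.34 gap mm 67.6 lat 14.5
L bumper from tcp (tool mm) [ 57.7 -53.4   6.8]
R bumper from tcp (tool mm) [38.9 91.4  4. ]
```

View pics/r13.png

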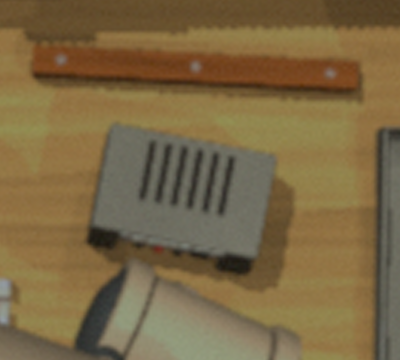

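The lid is clearly visible at (185,190) and the pose is good: yaw -8.3°, gap 68 mm. Next right, then left.

```bash
python3 -m jog '[[0,48,0,0,0,0,0],[10,88,1.4,0,0,0,0],[24,91,3.2,0,0,0,0],[32,92,4.3,0,0,0,0],[37,93,5,0,0,0,0]]'; python3 -m jog '[[5,2,0.7,0,0,0,0],[10,4,1.4,0,0,0,0],[15,7,2,0,0,0,0],[20,9,2.7,0,0,0,0],[25,12,3.4,0,0,0,0]]'; python3 -m jog '[[4,2,0.6,0,0,0,0],[8,4,1.1,0,0,0,0],[8,4,1.1,0,0,0,0]]'; python3 -m jog '[[-40,0,-5.4,0,0,0,0],[-55,-45,-7.4,0,0,0,0],[-55,-90,-7.4,0,0,0,0],[-55,-135,-7.4,0,0,0,0],[-55,-135,-7.4,0,0,0,0]]'
python3 - <<'E'
from h import *
report('top14.png',np.array([.598,-.122,.13]),.0)
E
```

```text
time_s: 13.55
tcp_pos: [0.5067, -0.181, 0.0133]
tcp_rot: [[0.99, -0.053, 0.134], [-0.053, -0.999, -0.005], [0.134, -0.002, -0.991]]
contact_force: [-11.3, -3.3, 4.6]
finger_gap: -0.0002
grip_force: 5.5
time_s: 14.05
tcp_pos: [0.5308, -0.1932, 0.0132]
tcp_rot: [[0.99, -0.052, 0.133], [-0.052, -0.999, -0.004], [0.133, -0.003, -0.991]]
contact_force: [-7.6, 1.5, 2.7]
finger_gap: 0.0001
grip_force: 3.9
time_s: 14.35
tcp_pos: [0.5394, -0.1981, 0.0133]
tcp_rot: [[0.99, -0.052, 0.135], [-0.052, -0.999, -0.005], [0.135, -0.002, -0.991]]
contact_force: [-4.2, -0.5, 1.2]
finger_gap: 0.0
grip_force: 2.0
time_s: 14.85
tcp_pos: [0.4909, -0.0564, 0.0136]
tcp_rot: [[0.99, -0.048, 0.135], [-0.048, -0.999, -0.005], [0.135, -0.002, -0.991]]
contact_force: [0.1, -0.7, -1.0]
finger_gap: 0.0001
grip_force: 0.0
pose [ 0.5997 -0.1222  0.1062] cc 0.922 yaw_rel 8.49 gap mm 49.0 lat 15.3
L bumper from tcp (tool mm) [40.4 -4.5  4.2]
R bumper from tcp (tool mm) [ 62.7 139.8   7.1]
```

```bash
python3 -m jog '[[15,-4,2,0,0,0,0],[27,-4,3.6,0,0,0,0],[34,-5,4.5,0,0,0,0],[39,-7,5.2,0,0,0,0],[44,-9,5.9,0,0,0,0]]'; python3 -m jog '[[5,-2,0.7,0,0,0,0],[10,-5,1.4,0,0,0,0],[15,-7,2,0,0,0,0],[20,-9,2.7,0,0,0,0],[26,-11,3.5,0,0,0,0]]'; python3 -m jog '[[0,0,0,0,0,0,0],[-40,0,-5.4,0,0,0,0],[-50,45,-6.7,0,0,0,0],[-50,95,-6.7,0,0,0,0],[-50,95,-6.7,0,0,0,0]]'
python3 - <<'E'
from h import *
report('top15.png',np.array([.615,-.122,-.19]),.0)
E
```

```text
time_s: 15.4
tcp_pos: [0.5345, -0.055, 0.0133]
tcp_rot: [[0.99, -0.054, 0.132], [-0.053, -0.999, -0.005], [0.132, -0.002, -0.991]]
contact_force: [-13.4, 3.2, 8.7]
finger_gap: 0.0001
grip_force: 6.1
time_s: 15.9
tcp_pos: [0.5612, -0.0455, 0.0133]
tcp_rot: [[0.99, -0.054, 0.132], [-0.054, -0.999, -0.005], [0.132, -0.002, -0.991]]
contact_force: [-7.8, 1.8, 2.5]
finger_gap: -0.0001
grip_force: 4.7
time_s: 16.4
tcp_pos: [0.5085, -0.1435, 0.0139]
tcp_rot: [[0.989, -0.059, 0.139], [-0.058, -0.998, -0.008], [0.14, 0.0, -0.99]]
contact_force: [-0.2, 0.0, 0.3]
finger_gap: -0.0002
grip_force: 0.0
pose [ 0.6175 -0.1248 -0.1296] cc 0.66 yaw_rel -5.03 gap mm 31.1 lat 13.4
L bumper from tcp (tool mm) [ 53.2 -99.8   6.2]
R bumper from tcp (tool mm) [42.9 45.8  4.7]
```

```bash
python3 -m jog '[[-40,0,-5.4,0,0,0,0],[-40,0,-5.4,0,0,0,0]]'
python3 - <<'E'
from h import *
report('top16.png',np.array([.615,-.122,-.17]),.0)
cv2.imwrite('pics/r16.png',np.hstack([rect('top15.png',.07),rect('top16.png',.07)]))
E
```

```text
time_s: 16.65
tcp_pos: [0.4626, -0.1339, 0.013]
tcp_rot: [[0.99, -0.054, 0.131], [-0.054, -0.999, -0.004], [0.131, -0.004, -0.991]]
contact_force: [0.4, 0.1, 0.0]
finger_gap: 0.0003
grip_force: 0.0
pose [ 0.616  -0.1237 -0.1617] cc 0.95 yaw_rel -6.87 gap mm 32.7 lat 14.4
L bumper from tcp (tool mm) [ 97.5 -98.   11.7]
R bumper from tcp (tool mm) [82.  47.1  9.2]
```

View pics/r16.png

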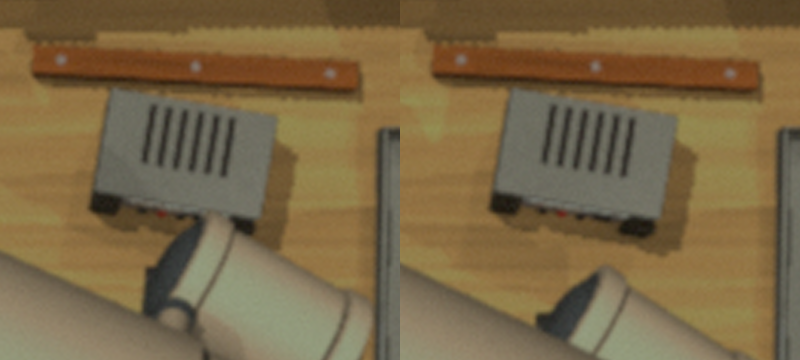

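```bash
python3 -m jog '[[20,40,2.6,0,0,0,0],[55,47,7.2,0,0,0,0],[70,48,9.2,0,0,0,0],[75,48,9.8,0,0,0,0],[80,50,10.5,0,0,0,0]]'; python3 -m jog '[[5,2,0.7,0,0,0,0],[10,4,1.4,0,0,0,0],[15,7,2,0,0,0,0],[20,9,2.7,0,0,0,0],[24,11,3.3,0,0,0,0]]'; python3 -m jog '[[0,0,0,0,0,0,0],[-45,0,-6,0,0,0,0],[-65,-45,-8.8,0,0,0,0],[-65,-95,-8.8,0,0,0,0],[-65,-135,-8.8,0,0,0,0]]'; python3 -m jog '[[0,0,0,0,0,0,0]]'
python3 - <<'E'
from h import *
report('top17.png',np.array([.63,-.122,.09]),.0)
E
```

```text
time_s: 17.2
tcp_pos: [0.5446, -0.1887, 0.0136]
tcp_rot: [[0.99, -0.052, 0.134], [-0.052, -0.999, -0.005], [0.134, -0.002, -0.991]]
contact_force: [-11.3, -1.8, 5.8]
finger_gap: 0.0001
grip_force: 5.4
time_s: 17.7
tcp_pos: [0.5682, -0.2009, 0.0135]
tcp_rot: [[0.99, -0.052, 0.134], [-0.052, -0.999, -0.005], [0.134, -0.002, -0.991]]
contact_force: [-8.3, 0.5, 3.6]
finger_gap: 0.0001
grip_force: 4.1
time_s: 18.2
tcp_pos: [0.5101, -0.0616, 0.0141]
tcp_rot: [[0.989, -0.054, 0.136], [-0.054, -0.999, -0.006], [0.137, -0.001, -0.991]]
contact_force: [0.6, 0.1, -0.6]
finger_gap: -0.0001
grip_force: 0.0
time_s: 18.3
tcp_pos: [0.5104, -0.0592, 0.014]
tcp_rot: [[0.99, -0.049, 0.136], [-0.048, -0.999, -0.005], [0.136, -0.002, -0.991]]
contact_force: [-0.6, 0.2, -0.6]
finger_gap: 0.0
grip_force: 0.0
pose [ 0.6298 -0.1232  0.0689] cc 0.931 yaw_rel 6.35 gap mm 19.0 lat 15.5
L bumper from tcp (tool mm) [53.1 -9.3  6.4]
R bumper from tcp (tool mm) [ 70.2 135.7   8.6]
```

```bash
python3 -m jog '[[25,-9,3.4,0,0,0,0],[40,-9,5.4,0,0,0,0],[46,-9,6.2,0,0,0,0],[51,-11,6.9,0,0,0,0],[56,-13,7.6,0,0,0,0]]'; python3 -m jog '[[5,-2,0.7,0,0,0,0],[10,-5,1.4,0,0,0,0],[14,-7,1.9,0,0,0,0],[14,-7,1.9,0,0,0,0]]'; python3 -m jog '[[-45,0,-6.2,0,0,0,0],[-80,45,-11,0,0,0,0],[-80,95,-11,0,0,0,0],[-80,130,-11,0,0,0,0],[-80,130,-11,0,0,0,0]]'
python3 - <<'E'
from h import *
report('top18.png',np.array([.64,-.122,-.12]),.0)
E
```

```text
time_s: 18.85
tcp_pos: [0.5656, -0.054, 0.0136]
tcp_rot: [[0.99, -0.054, 0.133], [-0.053, -0.999, -0.005], [0.133, -0.002, -0.991]]
contact_force: [-11.3, 0.8, 7.8]
finger_gap: 0.0001
grip_force: 5.7
time_s: 19.25
tcp_pos: [0.5806, -0.0475, 0.0136]
tcp_rot: [[0.99, -0.054, 0.133], [-0.053, -0.999, -0.005], [0.134, -0.002, -0.991]]
contact_force: [-4.3, 2.1, -0.9]
finger_gap: 0.0002
grip_force: 2.1
time_s: 19.75
tcp_pos: [0.4947, -0.1782, 0.0142]
tcp_rot: [[0.989, -0.058, 0.139], [-0.058, -0.998, -0.008], [0.139, 0.0, -0.99]]
contact_force: [0.9, 0.2, -0.6]
finger_gap: 0.0002
grip_force: 0.0
pose [ 0.6399 -0.1212 -0.0602] cc 0.875 yaw_rel -1.05 gap mm 8.9 lat 17.9
L bumper from tcp (tool mm) [  81.7 -136.1   10.5]
R bumper from tcp (tool mm) [81.3  9.9 10.3]
```

```bash
python3 -m jog '[[35,9,4.8,0,0,0,0],[60,10,8.2,0,0,0,0],[68,10,9.3,0,0,0,0],[74,11,10.1,0,0,0,0],[79,13,10.7,0,0,0,0]]'; python3 -m jog '[[4,2,0.5,0,0,0,0],[8,3,1.1,0,0,0,0],[8,3,1.1,0,0,0,0]]'; python3 -m jog '[[-45,0,-6,0,0,0,0],[-75,-45,-10,0,0,0,0],[-75,-95,-10,0,0,0,0],[-75,-138,-10,0,0,0,0],[-75,-138,-10,0,0,0,0]]'
python3 - <<'E'
from h import *
report('top19.png',np.array([.648,-.122,.02]),.0)
E
```

```text
time_s: 20.3
tcp_pos: [0.571, -0.1886, 0.0135]
tcp_rot: [[0.99, -0.052, 0.132], [-0.052, -0.999, -0.004], [0.132, -0.003, -0.991]]
contact_force: [-12.2, 0.7, 7.5]
finger_gap: -0.0003
grip_force: 5.8
time_s: 20.6
tcp_pos: [0.5761, -0.1914, 0.0129]
tcp_rot: [[0.991, -0.052, 0.127], [-0.052, -0.999, -0.002], [0.127, -0.005, -0.992]]
contact_force: [-23.8, 0.5, 11.9]
finger_gap: 0.0004
grip_force: 11.6
time_s: 21.1
tcp_pos: [0.511, -0.0467, 0.0139]
tcp_rot: [[0.99, -0.048, 0.134], [-0.048, -0.999, -0.004], [0.134, -0.002, -0.991]]
contact_force: [0.4, -1.6, -0.5]
finger_gap: 0.0001
grip_force: 0.0
pose [ 0.6419 -0.1233 -0.024 ] cc 0.957 yaw_rel 1.03 gap mm 6.8 lat 15.9
L bumper from tcp (tool mm) [71.3 -3.4  8.6]
R bumper from tcp (tool mm) [ 74.9 142.5   8.9]
```

Force rose to 24 N, so the right rear corner has reached the batten. Next, a gentle push on the left.

```bash
python3 -m jog '[[35,-3,4.7,0,0,0,0],[55,-3,7.4,0,0,0,0],[62,-3,8.3,0,0,0,0],[65,-3,8.7,0,0,0,0]]'; python3 -m jog '[[2,0,0.3,0,0,0,0],[4,0,0.6,0,0,0,0]]';python3 -m jog '[[2,0,0.3,0,0,0,0],[2,0,0.3,0,0,0,0]]';python3 -m jog '[[2,0,0.3,0,0,0,0],[2,0,0.3,0,0,0,0]]'; python3 - <<'E'
from h import *
report('top20.png',np.load('pose.npy'),.0)
E
```

```text
time_s: 21.55
tcp_pos: [0.5787, -0.0529, 0.0141]
tcp_rot: [[0.989, -0.054, 0.136], [-0.053, -0.999, -0.006], [0.136, -0.001, -0.991]]
contact_force: [0.1, 0.4, -0.7]
finger_gap: 0.0001
grip_force: 0.0
time_s: 21.75
tcp_pos: [0.5804, -0.0525, 0.0137]
tcp_rot: [[0.99, -0.054, 0.133], [-0.053, -0.999, -0.005], [0.133, -0.002, -0.991]]
contact_force: [-10.9, 0.8, 8.3]
finger_gap: 0.0001
grip_force: 5.7
time_s: 21.95
tcp_pos: [0.5818, -0.0522, 0.0136]
tcp_rot: [[0.99, -0.053, 0.132], [-0.053, -0.999, -0.005], [0.132, -0.002, -0.991]]
contact_force: [-9.3, 1.7, 6.2]
finger_gap: 0.0
grip_force: 4.9
time_s: 22.15
tcp_pos: [0.5833, -0.0521, 0.0134]
tcp_rot: [[0.99, -0.053, 0.131], [-0.053, -0.999, -0.005], [0.131, -0.002, -0.991]]
contact_force: [-11.9, 4.1, 7.3]
finger_gap: 0.0002
grip_force: 6.0Traceback (most recent call last):
  File "<stdin>", line 2, in <module>
  File "h.py", line 32, in report
    rel=inv(B,p[:2]); print('pose',p.round(4),'cc',round(cc,3),'yaw_rel',np.degrees(p[2]-B[2]).round(2),'gap mm',((-.06-rel[0])*1e3).round(1),'lat',(rel[1]*1e3).round(1));
              ~^^^^
TypeError: 'NoneType' object is not subscriptable
```

```bash
python3 -m jog '[[2,0,0.3,0,0,0,0],[2,0,0.3,0,0,0,0]]';python3 -m jog '[[2,0,0.3,0,0,0,0],[2,0,0.3,0,0,0,0]]'; python3 -m jog '[[2,0,0.3,0,0,0,0],[2,0,0.3,0,0,0,0]]'
```

```text
time_s: 22.4
tcp_pos: [0.5834, -0.052, 0.0131]
tcp_rot: [[0.99, -0.053, 0.127], [-0.053, -0.999, -0.004], [0.127, -0.003, -0.992]]
contact_force: [-20.9, 3.7, 13.2]
finger_gap: -0.0001
grip_force: 10.7
time_s: 22.6
tcp_pos: [0.5836, -0.0519, 0.0127]
tcp_rot: [[0.991, -0.053, 0.124], [-0.053, -0.999, -0.004], [0.124, -0.003, -0.992]]
contact_force: [-30.0, 1.0, 19.0]
finger_gap: 0.0001
grip_force: 15.2
time_s: 22.8
tcp_pos: [0.5837, -0.0517, 0.0122]
tcp_rot: [[0.991, -0.053, 0.12], [-0.053, -0.999, -0.003], [0.12, -0.003, -0.993]]
contact_force: [-37.8, 1.0, 21.0]
finger_gap: -0.0
grip_force: 19.2
```

```bash
python3 -m jog '[[-45,0,-5.5,0,0,0,0],[-75,45,-10,0,0,0,0],[-75,95,-10,0,0,0,0],[-75,144,-10,0,0,0,0],[-75,144,-10,0,0,0,0]]'
python3 - <<'E'
from h import *
report('top21.png',np.array([.642,-.122,-.045]),.0)
E
python3 -m jog '[[35,0,4.7,0,0,0,0],[55,0,7.4,0,0,0,0],[62,0,8.3,0,0,0,0],[66,0,8.9,0,0,0,0]]'; python3 -m jog '[[2,0,0.3,0,0,0,0],[4,0,0.6,0,0,0,0]]';python3 -m jog '[[2,0,0.3,0,0,0,0],[4,0,0.6,0,0,0,0]]'
```

```text
time_s: 23.3
tcp_pos: [0.5095, -0.1982, 0.0139]
tcp_rot: [[0.989, -0.058, 0.139], [-0.058, -0.998, -0.008], [0.139, 0.0, -0.99]]
contact_force: [0.6, 1.0, -0.1]
finger_gap: 0.0001
grip_force: 0.0
pose [ 0.6571 -0.098  -0.0333] cc 0.785 yaw_rel 0.49 gap mm -7.4 lat 41.8
L bumper from tcp (tool mm) [  79.8 -177.9    9.9]
R bumper from tcp (tool mm) [ 83.3 -32.   10.3]
time_s: 23.75
tcp_pos: [0.5758, -0.1953, 0.0135]
tcp_rot: [[0.989, -0.052, 0.135], [-0.052, -0.999, -0.005], [0.135, -0.002, -0.991]]
contact_force: [-12.9, -2.2, 8.1]
finger_gap: 0.0001
grip_force: 6.4
time_s: 23.95
tcp_pos: [0.5762, -0.195, 0.0129]
tcp_rot: [[0.99, -0.052, 0.13], [-0.052, -0.999, -0.003], [0.13, -0.003, -0.992]]
contact_force: [-27.2, -4.5, 18.4]
finger_gap: -0.0001
grip_force: 13.3
time_s: 24.15
tcp_pos: [0.5764, -0.1943, 0.0122]
tcp_rot: [[0.991, -0.052, 0.123], [-0.052, -0.999, -0.001], [0.123, -0.005, -0.992]]
contact_force: [-47.7, -4.1, 24.8]
finger_gap: -0.0002
grip_force: 23.4
```

Both rear corners are tight against the batten. The two contact points give a slope of 2.9°, which agrees with the batten. Now I'll retreat, straighten the tool and turn it for the stops.

```bash
python3 -m jog '[[-45,0,-6,0,0,0,0],[-75,0,-10,0,0,0,0],[-70,-20,-50,0,0,0,20],[-60,-60,-90,0,0,0,60],[-50,-100,-130,0,0,0,85]]'; python3 -m jog '[[0,-45,-10,0,0,0,85],[0,-90,-20,0,0,0,85],[0,-90,-20,0,0,0,85]]'; python3 - <<'E'
from h import *
o=arm.get_obs(); print(o['tcp_pos'])
D=Ro.from_euler('z',87.6,degrees=True)*Ro.from_matrix(np.diag([1.,-1,-1]))
print((Ro.from_matrix(o['tcp_rot']).inv()*D).as_rotvec(degrees=True).round(1))
print(turn(0,-2.4))
report('top22.png',np.array([.642,-.122,-.045]),.0)
E
```

```text
time_s: 24.65
tcp_pos: [0.519, -0.1026, 0.126]
tcp_rot: [[0.989, -0.055, 0.135], [-0.054, -0.998, -0.006], [0.135, -0.002, -0.991]]
contact_force: [1.7, -0.3, 0.3]
finger_gap: 0.0433
grip_force: 0.0
time_s: 24.95
tcp_pos: [0.5215, -0.0092, 0.146]
tcp_rot: [[0.989, -0.049, 0.137], [-0.049, -0.999, -0.005], [0.137, -0.002, -0.991]]
contact_force: [-0.4, 0.1, -0.1]
finger_gap: 0.0842
grip_force: 0.0
[ 0.52150901 -0.00915875  0.14600997]
[  6.1  -6.3 -90.2]
[-0.1 -7.9 -0.4]
pose [ 0.6132 -0.1267 -0.0838] cc 0.86 yaw_rel -2.4 gap mm 35.4 lat 11.4
L bumper from tcp (tool mm) [ 21.5  36.  134.5]
R bumper from tcp (tool mm) [ 16.5 181.9 133.6]
```

```bash
python3 -m jog '[[0,0,0,0,-8,0,85],[0,0,0,0,-8,0,85]]'; python3 -m jog '[[-10,-30,0,0,0,-8.5,85],[-20,-60,0,0,0,-17,85],[-30,-90,0,0,0,-25.5,85],[-40,-116,0,0,0,-34,85],[-40,-116,0,0,0,-42.5,85]]'; python3 -m jog '[[0,0,0,0,0,-8.5,85],[0,0,0,0,0,-17,85],[0,0,0,0,0,-25.5,85],[0,0,0,0,0,-34,85],[0,0,0,0,0,-42.5,85]]'; python3 -m jog '[[0,0,0,0,0,-5,85],[0,0,0,0,0,-5,85]]'; python3 - <<'E'
from h import *
report('top23.png',np.array([.642,-.122,-.045]),.0)
cv2.imwrite('pics/c23.png',np.hstack([cv2.resize(cv2.imread('pics/top23.png')[110:235,200:440],None,fx=3.3,fy=3.3,interpolation=cv2.INTER_CUBIC)]))
snap('wrist','w23.png')
E
```

```text
time_s: 25.2
tcp_pos: [0.5234, -0.0145, 0.1449]
tcp_rot: [[0.999, -0.053, -0.007], [-0.053, -0.999, 0.002], [-0.007, -0.001, -1.0]]
contact_force: [1.4, -0.6, 0.2]
finger_gap: 0.0849
grip_force: 0.0
time_s: 25.7
tcp_pos: [0.4876, 0.1058, 0.1446]
tcp_rot: [[0.767, 0.641, -0.0], [0.641, -0.767, 0.002], [0.001, -0.002, -1.0]]
contact_force: [-0.2, 0.9, -0.4]
finger_gap: 0.085
grip_force: 0.0
time_s: 26.2
tcp_pos: [0.4889, 0.1032, 0.1446]
tcp_rot: [[0.135, 0.991, 0.0], [0.991, -0.135, 0.002], [0.002, 0.0, -1.0]]
contact_force: [-0.4, 0.6, 0.3]
finger_gap: 0.0847
grip_force: 0.0
time_s: 26.4
tcp_pos: [0.4888, 0.1033, 0.1447]
tcp_rot: [[0.052, 0.999, -0.0], [0.999, -0.052, 0.002], [0.002, -0.0, -1.0]]
contact_force: [-0.2, -0.6, -0.2]
finger_gap: 0.085
grip_force: 0.0Traceback (most recent call last):
  File "<stdin>", line 2, in <module>
  File "h.py", line 32, in report
    rel=inv(B,p[:2]); print('pose',p.round(4),'cc',round(cc,3),'yaw_rel',np.degrees(p[2]-B[2]).round(2),'gap mm',((-.06-rel[0])*1e3).round(1),'lat',(rel[1]*1e3).round(1));
              ~^^^^
TypeError: 'NoneType' object is not subscriptable
```

```bash
python3 - <<'E'
from h import *
a=cv2.resize(cv2.imread('pics/top23.png')[110:235,200:440],None,fx=2.6,fy=2.6,interpolation=cv2.INTER_CUBIC)
snap('wrist','w23.png'); b=cv2.resize(cv2.imread('pics/w23.png'),(416,260))
c=np.zeros((a.shape[0]+260,max(a.shape[1],416),3),np.uint8); c[:a.shape[0],:a.shape[1]]=a; c[a.shape[0]:,:416]=b
cv2.imwrite('pics/c23.png',c)
E
```

```text
(no output)
```

View pics/c23.png

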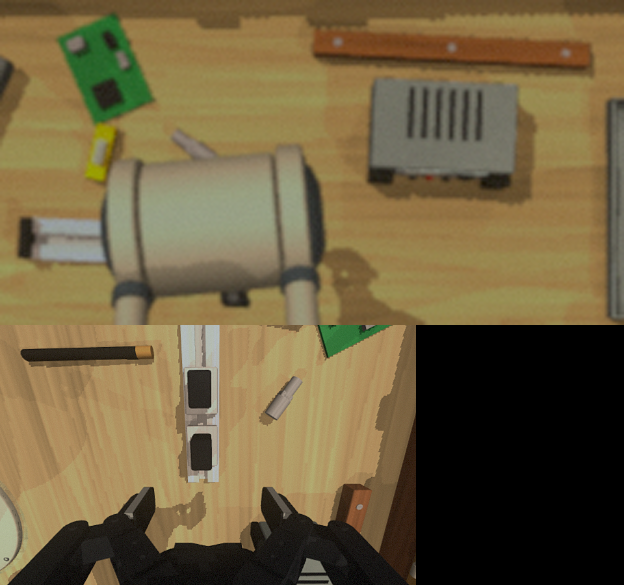

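The lower crop shows the two stop grips in the wrist view. The top crop shows the supply was knocked back about 35 mm from the batten after I left it, so it has to be pushed home again before I touch the stops.

```bash
python3 -m jog '[[-50,0,0,0,0,8.5,40],[-100,0,0,0,0,17,0],[-150,0,0,0,0,25.5,0],[-160,0,0,0,0,34,0],[-160,0,0,0,0,42.5,0]]'; python3 -m jog '[[0,0,0,0,0,8.5,0],[0,0,0,0,0,17,0],[0,0,0,0,0,25.5,0],[0,0,0,0,0,34,0],[0,0,0,0,0,42.5,0]]'; python3 -m jog '[[0,0,0,0,0,5,0],[0,0,0,0,7,5,0],[0,0,0,0,7,5,0]]'; python3 - <<'E'
from h import *
for f in('top22.png','top23.png'):
    try: 
        p,c=track(f,np.array([.613,-.127,-.07]),0. if f=='top22.png' else -.035); print(p,c)
    except Exception as e: print(e)
p=report('top24.png',p); print(inv(B,p[:2]))
print(turn(8,-3))
E
```

```text
time_s: 27.0
tcp_pos: [0.4805, -0.0581, 0.1449]
tcp_rot: [[0.722, 0.691, -0.001], [0.691, -0.722, 0.001], [0.0, -0.001, -1.0]]
contact_force: [-0.2, 0.7, -0.1]
finger_gap: 0.012
grip_force: 0.0
time_s: 27.5
tcp_pos: [0.4806, -0.0559, 0.1449]
tcp_rot: [[1.0, 0.025, -0.001], [0.025, -1.0, 0.001], [-0.001, -0.001, -1.0]]
contact_force: [-0.0, 0.4, -0.7]
finger_gap: -0.0
grip_force: 0.0
time_s: 27.8
tcp_pos: [0.4783, -0.0554, 0.1446]
tcp_rot: [[0.991, -0.056, 0.121], [-0.056, -0.998, 0.0], [0.121, -0.007, -0.993]]
contact_force: [-0.4, 0.1, -0.6]
finger_gap: -0.0003
grip_force: 0.0
[ 0.61315345 -0.1266562  -0.083807  ] 0.8599708991503836
[ 0.61024167 -0.12389928 -0.03783765] 0.9513994008572759
pose [ 0.6103 -0.124  -0.0388] cc 0.933 yaw_rel 0.17 gap mm 38.3 lat 13.9
L bumper from tcp (tool mm) [ 57.9 -10.1 137.8]
R bumper from tcp (tool mm) [ 60.5 135.8 137.1]
[-0.09834059  0.01391593]
[-0.4  1.3 -0.2]
```

```bash
python3 -m jog '[[-5,-4,45,0,0,0,0],[-11,-8,90,0,0,0,0],[-16,-10,129,0,0,0,0],[24,-10,134,0,0,0,0],[44,-10,136,0,0,0,0]]'; python3 -m jog '[[4,0,0.5,0,0,0,0],[9,-2,1.1,0,0,0,0],[14,-4,1.8,0,0,0,0],[19,-6,2.4,0,0,0,0],[24,-8,3,0,0,0,0]]';  python3 -m jog '[[0,0,0,0,0,0,0],[-45,0,-5.7,0,0,0,0],[-80,30,-10,0,0,0,0],[-80,30,-10,0,0,0,0]]';python3 - <<'E'
from h import *
p=report('top25.png',np.load('pose.npy')+[.006,0,-.15])
E
```

```text
time_s: 28.35
tcp_pos: [0.5433, -0.0482, 0.0138]
tcp_rot: [[0.992, -0.054, 0.117], [-0.055, -0.999, 0.0], [0.116, -0.007, -0.993]]
contact_force: [0.9, 0.1, 0.6]
finger_gap: 0.0001
grip_force: 0.0
time_s: 28.85
tcp_pos: [0.5633, -0.0407, 0.0148]
tcp_rot: [[0.992, -0.054, 0.114], [-0.054, -0.999, 0.001], [0.114, -0.007, -0.993]]
contact_force: [-9.2, 1.0, 1.7]
finger_gap: -0.0003
grip_force: 4.1
time_s: 29.25
tcp_pos: [0.4781, -0.0676, 0.0152]
tcp_rot: [[0.992, -0.055, 0.113], [-0.055, -0.998, 0.002], [0.113, -0.008, -0.994]]
contact_force: [0.8, -0.1, 0.4]
finger_gap: -0.0001
grip_force: 0.0
pose [ 0.6168 -0.1248 -0.1628] cc 0.956 yaw_rel -6.93 gap mm 31.8 lat 13.3
L bumper from tcp (tool mm) [ 86.2 -29.3  10.8]
R bumper from tcp (tool mm) [ 70.8 115.9   7.9]
```

```bash
python3 -m jog '[[5,48,0.6,0,0,0,0],[12,96,1.4,0,0,0,0],[45,115,5,0,0,0,0],[60,117,6.7,0,0,0,0],[65,118,7.3,0,0,0,0]]'; python3 -m jog '[[5,2,0.7,0,0,0,0],[10,4,1.3,0,0,0,0],[15,6,1.9,0,0,0,0],[20,8,2.5,0,0,0,0],[24,10,2.9,0,0,0,0]]';  python3 -m jog '[[0,0,0,0,0,0,0],[-45,0,-5.3,0,0,0,0],[-75,-45,-9,0,0,0,0],[-75,-90,-9,0,0,0,0],[-75,-135,-9,0,0,0,0]]';python3 - <<'E'
from h import *
p=report('top26.png',np.array([.628,-.124,.05]))
E
```

```text
time_s: 29.8
tcp_pos: [0.5438, -0.1891, 0.0152]
tcp_rot: [[0.991, -0.054, 0.119], [-0.054, -0.999, 0.0], [0.119, -0.006, -0.993]]
contact_force: [-12.4, -2.6, 3.9]
finger_gap: -0.0001
grip_force: 5.6
time_s: 30.3
tcp_pos: [0.5653, -0.1985, 0.0148]
tcp_rot: [[0.992, -0.053, 0.116], [-0.053, -0.999, 0.002], [0.116, -0.008, -0.993]]
contact_force: [-6.9, 0.4, 0.3]
finger_gap: 0.0
grip_force: 3.9
time_s: 30.8
tcp_pos: [0.4972, -0.0591, 0.0162]
tcp_rot: [[0.991, -0.055, 0.119], [-0.055, -0.998, 0.0], [0.119, -0.007, -0.993]]
contact_force: [1.5, 0.2, 0.2]
finger_gap: -0.0
grip_force: 0.0
pose [ 0.6299 -0.1225  0.033 ] cc 0.939 yaw_rel 4.29 gap mm 18.9 lat 16.2
L bumper from tcp (tool mm) [69.8 -5.6  9.4]
R bumper from tcp (tool mm) [ 82.2 139.9   9.7]
```

```bash
python3 -m jog '[[40,-6,4.8,0,0,0,0],[57,-6,6.8,0,0,0,0],[63,-6,7.5,0,0,0,0],[68,-8,8.2,0,0,0,0],[73,-10,8.8,0,0,0,0]]'; python3 -m jog '[[4,-2,0.5,0,0,0,0],[7,-4,0.9,0,0,0,0],[7,-4,0.9,0,0,0,0]]';  python3 -m jog '[[-45,0,-5.3,0,0,0,0],[-105,30,-12.5,0,0,0,0],[-105,65,-12.5,0,0,0,0],[-105,65,-12.5,0,0,0,0]]';python3 - <<'E'
from h import *
p=report('top27.png',np.array([.638,-.124,-.09]))
E
```

```text
time_s: 31.35
tcp_pos: [0.5693, -0.0538, 0.0155]
tcp_rot: [[0.992, -0.053, 0.114], [-0.053, -0.999, 0.001], [0.114, -0.007, -0.993]]
contact_force: [-12.2, 2.1, 8.7]
finger_gap: 0.0001
grip_force: 6.0
time_s: 31.65
tcp_pos: [0.5773, -0.0503, 0.0155]
tcp_rot: [[0.992, -0.053, 0.116], [-0.053, -0.999, 0.001], [0.116, -0.007, -0.993]]
contact_force: [-4.7, 2.3, 1.0]
finger_gap: -0.0001
grip_force: 2.7
time_s: 32.05
tcp_pos: [0.4676, -0.1132, 0.0155]
tcp_rot: [[0.991, -0.057, 0.118], [-0.057, -0.998, 0.0], [0.118, -0.007, -0.993]]
contact_force: [0.5, 0.1, 0.3]
finger_gap: -0.0003
grip_force: 0.0
pose [ 0.6368 -0.1227 -0.0845] cc 0.964 yaw_rel -2.44 gap mm 12.0 lat 16.3
L bumper from tcp (tool mm) [109.3 -73.5  14.2]
R bumper from tcp (tool mm) [105.4  72.4  12.7]
```

```bash
python3 -m jog '[[45,50,5.4,0,0,0,0],[80,70,9.6,0,0,0,0],[93,72,11.2,0,0,0,0],[98,73,11.8,0,0,0,0],[102,74,12.3,0,0,0,0]]'; python3 -m jog '[[3,1,0.4,0,0,0,0],[6,2,0.8,0,0,0,0]]'; python3 -m jog '[[2,0,0.3,0,0,0,0],[3,1,0.4,0,0,0,0]]'
```

```text
time_s: 32.6
tcp_pos: [0.5673, -0.1883, 0.0144]
tcp_rot: [[0.992, -0.052, 0.116], [-0.053, -0.999, 0.001], [0.116, -0.008, -0.993]]
contact_force: [-14.3, -3.1, 7.1]
finger_gap: -0.0004
grip_force: 6.4
time_s: 32.8
tcp_pos: [0.572, -0.1899, 0.0143]
tcp_rot: [[0.992, -0.052, 0.115], [-0.052, -0.999, 0.002], [0.114, -0.008, -0.993]]
contact_force: [-12.1, -3.5, 6.5]
finger_gap: -0.0001
grip_force: 6.1
time_s: 33.0
tcp_pos: [0.5751, -0.1909, 0.0142]
tcp_rot: [[0.992, -0.052, 0.115], [-0.052, -0.999, 0.002], [0.115, -0.008, -0.993]]
contact_force: [-9.1, 1.8, 5.8]
finger_gap: -0.0001
grip_force: 4.8
```

```bash
python3 -m jog '[[2,0.5,0.3,0,0,0,0],[3,1,0.4,0,0,0,0]]'; python3 -m jog '[[0,0,0,0,0,0,0],[-45,0,-5.3,0,0,0,0],[-75,-45,-9,0,0,0,0],[-75,-95,-9,0,0,0,0],[-75,-140,-9,0,0,0,0]]'; python3 - <<'E'
from h import *
p=report('top28.png',np.array([.642,-.124,-.035]))
E
```

```text
time_s: 33.2
tcp_pos: [0.5759, -0.1911, 0.0138]
tcp_rot: [[0.992, -0.052, 0.111], [-0.052, -0.999, 0.004], [0.111, -0.01, -0.994]]
contact_force: [-25.3, 4.0, 18.6]
finger_gap: -0.0004
grip_force: 12.9
time_s: 33.7
tcp_pos: [0.5103, -0.0481, 0.0157]
tcp_rot: [[0.992, -0.054, 0.118], [-0.055, -0.999, 0.001], [0.118, -0.007, -0.993]]
contact_force: [2.1, -0.0, -0.4]
finger_gap: 0.0002
grip_force: 0.0
pose [ 0.6417 -0.1216 -0.0173] cc 0.95 yaw_rel 1.41 gap mm 7.1 lat 17.6
L bumper from tcp (tool mm) [72.7  2.2  9.2]
R bumper from tcp (tool mm) [ 77.6 148.2   8.6]
```

Right corner touching (25 N). Now the left until force rises, then a final check of the right.

```bash
python3 -m jog '[[40,2,4.8,0,0,0,0],[60,1,7.2,0,0,0,0],[67,1,8,0,0,0,0],[70,0,8.4,0,0,0,0]]'; python3 -m jog '[[3,-1,0.4,0,0,0,0],[5,-1,0.7,0,0,0,0]]';python3 -m jog '[[2,0,0.3,0,0,0,0],[2,0,0.3,0,0,0,0]]';python3 -m jog '[[2,0,0.3,0,0,0,0],[2,0,0.3,0,0,0,0]]'
```

```text
time_s: 34.15
tcp_pos: [0.5805, -0.0528, 0.0151]
tcp_rot: [[0.992, -0.052, 0.115], [-0.052, -0.999, 0.001], [0.115, -0.007, -0.993]]
contact_force: [-10.9, -1.0, 7.5]
finger_gap: 0.0
grip_force: 5.3
time_s: 34.35
tcp_pos: [0.5834, -0.0517, 0.0147]
tcp_rot: [[0.992, -0.052, 0.112], [-0.053, -0.999, 0.002], [0.111, -0.008, -0.994]]
contact_force: [-21.8, 0.8, 13.9]
finger_gap: 0.0002
grip_force: 11.0
time_s: 34.55
tcp_pos: [0.5834, -0.0516, 0.0142]
tcp_rot: [[0.993, -0.052, 0.108], [-0.053, -0.999, 0.003], [0.108, -0.008, -0.994]]
contact_force: [-23.9, 1.4, 13.4]
finger_gap: 0.0001
grip_force: 12.0
time_s: 34.75
tcp_pos: [0.5835, -0.0515, 0.0138]
tcp_rot: [[0.993, -0.052, 0.105], [-0.053, -0.999, 0.003], [0.105, -0.009, -0.994]]
contact_force: [-32.7, 1.0, 18.8]
finger_gap: 0.0003
grip_force: 16.6
```

```bash
python3 -m jog '[[-45,0,-5,0,0,0,0],[-75,45,-9,0,0,0,0],[-75,95,-9,0,0,0,0],[-75,142,-9,0,0,0,0],[-75,142,-9,0,0,0,0]]'
python3 -m jog '[[40,0,4.8,0,0,0,0],[58,0,7,0,0,0,0],[64,0,7.6,0,0,0,0],[66,0,7.9,0,0,0,0]]'; python3 -m jog '[[2,0,0.3,0,0,0,0],[4,0,0.6,0,0,0,0]]';python3 -m jog '[[2,0,0.3,0,0,0,0],[2,0,0.3,0,0,0,0]]'
```

```text
time_s: 35.25
tcp_pos: [0.5087, -0.196, 0.0148]
tcp_rot: [[0.991, -0.057, 0.121], [-0.058, -0.998, -0.002], [0.121, -0.005, -0.993]]
contact_force: [-0.0, 0.7, -0.9]
finger_gap: -0.0001
grip_force: 0.0
time_s: 35.65
tcp_pos: [0.575, -0.1939, 0.0143]
tcp_rot: [[0.992, -0.052, 0.119], [-0.052, -0.999, 0.001], [0.118, -0.007, -0.993]]
contact_force: [-1.3, -0.1, 0.7]
finger_gap: -0.0
grip_force: 0.1
time_s: 35.85
tcp_pos: [0.5761, -0.194, 0.0139]
tcp_rot: [[0.992, -0.052, 0.114], [-0.053, -0.999, 0.002], [0.114, -0.008, -0.993]]
contact_force: [-22.9, -2.1, 15.4]
finger_gap: 0.0001
grip_force: 11.4
time_s: 36.05
tcp_pos: [0.5761, -0.1936, 0.0135]
tcp_rot: [[0.992, -0.053, 0.111], [-0.053, -0.999, 0.003], [0.11, -0.009, -0.994]]
contact_force: [-24.9, -2.1, 14.0]
finger_gap: 0.0001
grip_force: 12.1
```

```bash
python3 -m jog '[[-45,0,-5,0,0,0,0],[-80,0,-10,0,0,0,0],[-75,-20,-50,0,0,0,20],[-70,-60,-90,0,0,0,60],[-70,-100,-130,0,-7,0,85]]'; python3 -m jog '[[0,-45,0,0,0,-8.5,85],[0,-90,0,0,0,-17,85],[-10,-135,0,0,0,-25.5,85],[-15,-180,0,0,0,-34,85],[-15,-190,0,0,0,-42.5,85]]'; python3 -m jog '[[0,0,0,0,0,-8.5,85],[0,0,0,0,0,-17,85],[0,0,0,0,0,-25.5,85],[0,0,0,0,0,-34,85],[0,0,0,0,0,-42.5,85]]'; python3 -m jog '[[0,0,0,0,0,-4.5,85],[0,0,0,0,0,-4.5,85]]'; python3 - <<'E'
from h import *
for q in((308,98),(309,195)): print(back('w23.png',q,.077))
D=Ro.from_euler('z',87.6,degrees=True)*Ro.from_matrix(np.diag([1.,-1,-1])); o=arm.get_obs()
print((Ro.from_matrix(o['tcp_rot']).inv()*D).as_rotvec(degrees=True).round(1),o['tcp_pos'])
snap('wrist','w30.png')
try: report('top30.png',np.array([.642,-.124,-.04]),-.035)
except Exception as e: print(e)
try: report('top30.png',np.array([.642,-.124,-.04]),0)
except Exception as e: print(e)
a=cv2.resize(cv2.imread('pics/top30.png')[110:235,200:440],None,fx=2,fy=2); b=cv2.imread('pics/w30.png')[:340]
c=np.zeros((590,640,3),np.uint8); c[:340]=b; c[340:,:480]=a; cv2.imwrite('pics/c30.png',c)
E
```

```text
time_s: 36.55
tcp_pos: [0.4994, -0.1045, 0.1214]
tcp_rot: [[0.998, -0.054, 0.014], [-0.054, -0.998, 0.009], [0.013, -0.01, -1.0]]
contact_force: [-0.7, 1.2, -1.2]
finger_gap: 0.0435
grip_force: 0.0
time_s: 37.05
tcp_pos: [0.4958, 0.088, 0.1216]
tcp_rot: [[0.765, 0.643, 0.015], [0.643, -0.766, 0.009], [0.018, 0.003, -1.0]]
contact_force: [-0.5, -1.4, 0.4]
finger_gap: 0.085
grip_force: 0.0
time_s: 37.55
tcp_pos: [0.4967, 0.0844, 0.1215]
tcp_rot: [[0.132, 0.991, 0.016], [0.991, -0.133, 0.009], [0.011, 0.014, -1.0]]
contact_force: [0.3, 0.5, -0.8]
finger_gap: 0.0849
grip_force: 0.0
time_s: 37.75
tcp_pos: [0.4969, 0.0843, 0.1216]
tcp_rot: [[0.059, 0.998, 0.016], [0.998, -0.059, 0.009], [0.009, 0.015, -1.0]]
contact_force: [-0.6, -0.3, -0.6]
finger_gap: 0.0851
grip_force: 0.0
[0.48502302 0.18909053 0.077     ]
[0.48094201 0.1179565  0.077     ]
[ 0.9 -0.5 -1. ] [0.49687165 0.08432222 0.12155813]
pose [ 0.6432 -0.1217 -0.0418] cc 0.962 yaw_rel 0.01 gap mm 5.6 lat 17.6
L bumper from tcp (tool mm) [-125.8   95.3  107. ]
R bumper from tcp (tool mm) [-271.7   98.5  105.6]
pose [ 0.6433 -0.1217 -0.0427] cc 0.963 yaw_rel -0.05 gap mm 5.5 lat 17.6
L bumper from tcp (tool mm) [-125.7   95.2  107. ]
R bumper from tcp (tool mm) [-271.7   98.2  105.6]
```

View pics/c30.png

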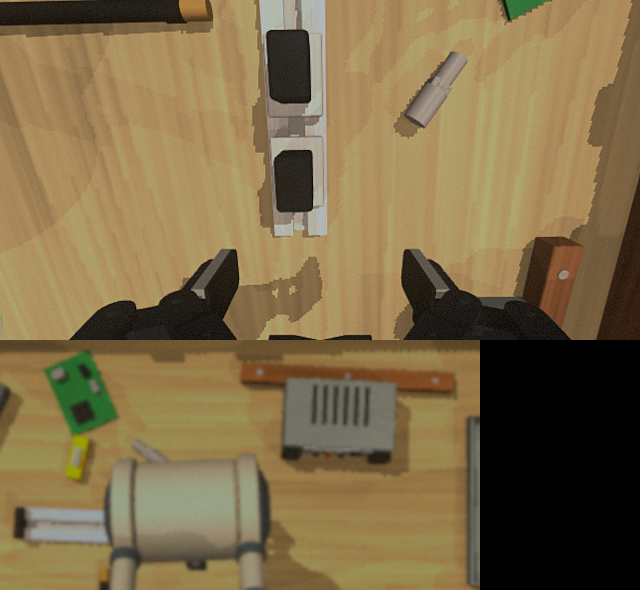

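The supply is flush in the crop (340,420). The wrist view shows the stop grips at (294,181) and (289,66), and the track end at (300,236).

```bash
python3 - <<'E'
from h import *
for q,z in(((289,66),.077),((294,181),.077),((300,236),.017),((275,150),.077),((313,212),.077)): print(back('w30.png',q,z).round(4))
p=back('w30.png',(294,181),.077); print(shift(p[0],p[1],.037))
print([back('top0.png',q,.077).round(4) for q in((268,203.9),(292.8,204.6))])
E
```

```text
[0.4846 0.1879 0.077 ]
[0.4815 0.1161 0.077 ]
[0.4772 0.0496 0.017 ]
[0.4708 0.1377 0.077 ]
[0.4931 0.0929 0.077 ]
[ 29.8 -19.4  84.7]
[array([0.4813, 0.1858, 0.077 ]), array([0.479 , 0.1109, 0.077 ])]
```

```bash
python3 -m jog '[[29,-19,0,0.9,-0.5,-1,85],[29,-19,30,0.9,-0.5,-1,85],[29,-19,60,0.9,-0.5,-1,85],[29,-19,84,0.9,-0.5,-1,85],[29,-19,84,0.9,-0.5,-1,85]]'; python3 -m jog '[[0,0,0,0,0,0,10],[0,0,0,0,0,0,10],[0,0,0,0,0,0,10],[0,0,0,0,0,0,10],[0,0,0,0,0,0,10]]' 40;  python3 -m jog '[[0,0,0,0,0,0,10],[0,0,0,0,0,0,10]]' 40
```

```text
time_s: 38.4
tcp_pos: [0.4807, 0.1151, 0.0356]
tcp_rot: [[0.045, 0.999, -0.004], [0.999, -0.045, 0.0], [-0.0, -0.004, -1.0]]
contact_force: [0.0, 0.2, 0.3]
finger_gap: 0.0854
grip_force: 0.0
time_s: 38.9
tcp_pos: [0.4829, 0.1153, 0.0387]
tcp_rot: [[0.043, 0.999, 0.002], [0.999, -0.043, 0.001], [0.001, 0.002, -1.0]]
contact_force: [-2.2, -1.4, 12.3]
finger_gap: 0.0253
grip_force: 39.3
time_s: 39.1
tcp_pos: [0.4829, 0.1153, 0.0386]
tcp_rot: [[0.043, 0.999, 0.002], [0.999, -0.043, 0.001], [0.001, 0.002, -1.0]]
contact_force: [-0.8, -0.8, 11.8]
finger_gap: 0.0255
grip_force: 39.2
```

```bash
python3 -m jog '[[0,0,-2,0,0,0,10],[-12,0,-2,0,0,0,10],[-25,0,-2,0,0,0,10],[-40,0,-2,0,0,0,10]]' 60; python3 -m jog '[[-18,0,0,0,0,0,10],[-36,0,0,0,0,0,10],[-54,0,0,0,0,0,10],[-72,0,0,0,0,0,10],[-85,0,0,0,0,0,10]]'; python3 -m jog '[[0,0,0,0,0,0,10]]'
```

```text
time_s: 39.5
tcp_pos: [0.4806, 0.0741, 0.0397]
tcp_rot: [[0.043, 0.999, 0.001], [0.999, -0.043, 0.001], [0.001, 0.001, -1.0]]
contact_force: [0.4, -0.4, -1.2]
finger_gap: 0.0252
grip_force: 58.9
time_s: 40.0
tcp_pos: [0.4768, -0.0115, 0.0396]
tcp_rot: [[0.044, 0.999, 0.001], [0.999, -0.044, 0.001], [0.001, 0.001, -1.0]]
contact_force: [0.5, 0.1, -2.0]
finger_gap: 0.025
grip_force: 58.9
time_s: 40.1
tcp_pos: [0.477, -0.0115, 0.0396]
tcp_rot: [[0.045, 0.999, 0.001], [0.999, -0.045, 0.001], [0.001, 0.001, -1.0]]
contact_force: [0.7, 0.2, -0.7]
finger_gap: 0.0256
grip_force: 58.9
```

```bash
python3 -m jog '[[0,0,-25,0,0,0,10],[0,0,-50,0,0,0,10],[-40,12,-50,0,0,0,10],[-85,24,-50,0,0,0,10],[-130,37,-50,0,0,0,10]]'; python3 -m jog '[[-45,13,0,0,0,0,10],[-90,26,0,0,0,0,10],[-135,39,0,0,0,0,10],[-180,52,0,0,0,0,10],[-225,65,0,0,0,0,10]]'; python3 -m jog '[[-26,8,0,0,0,0,10],[-26,8,0,0,0,0,10]]'; python3 - <<'E'
from h import *
print(shift(.57,-.397,.037))
snap('side','s31.png'); snap('wrist','w31.png')
a=cv2.resize(cv2.imread('pics/s31.png')[80:240,220:480],None,fx=2.4,fy=2.4); b=cv2.resize(cv2.imread('pics/w31.png'),(336,210))
c=np.zeros((a.shape[0]+210,a.shape[1],3),np.uint8); c[:a.shape[0]]=a; c[a.shape[0]:,:336]=b; cv2.imwrite('pics/c31.png',c)
E
```

```text
time_s: 40.6
tcp_pos: [0.5086, -0.1422, 0.0899]
tcp_rot: [[0.042, 0.999, 0.001], [0.999, -0.042, 0.001], [0.001, 0.001, -1.0]]
contact_force: [-0.1, -0.1, -1.4]
finger_gap: 0.0253
grip_force: 59.4
time_s: 41.1
tcp_pos: [0.5637, -0.3703, 0.0893]
tcp_rot: [[0.043, 0.999, 0.001], [0.999, -0.043, 0.001], [0.001, 0.001, -1.0]]
contact_force: [1.1, -0.1, -1.2]
finger_gap: 0.025
grip_force: 59.4
time_s: 41.3
tcp_pos: [0.571, -0.3986, 0.0891]
tcp_rot: [[0.046, 0.999, 0.002], [0.999, -0.046, -0.001], [-0.001, 0.002, -1.0]]
contact_force: [-0.2, 0.6, -2.1]
finger_gap: 0.0256
grip_force: 59.4
[ 1.6 -1.2 52.1]
```

View pics/c31.png

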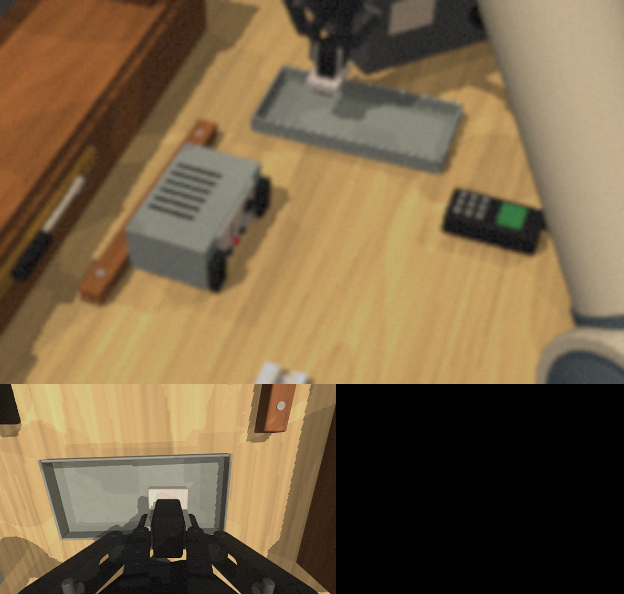

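The stop is held upright over the tray: (325,80) in the side crop, (168,525) in the wrist crop. I'll lower and release it, then go for the second.

```bash
python3 -m jog '[[0,0,25,0,0,0,10],[0,0,42,0,0,0,10],[0,0,50,0,0,0,10],[0,0,51.5,0,0,0,10],[0,0,51.5,0,0,0,10]]'; python3 -m jog '[[0,0,0,0,0,0,60],[0,0,0,0,0,0,85],[0,0,0,0,0,0,85],[0,0,0,0,0,0,85]]'; python3 -m jog '[[0,0,-45,0,0,0,85],[0,0,-90,0,0,0,85],[45,-10,-90,0,0,0,85],[90,-20,-90,0,0,0,85],[135,-30,-90,0,0,0,85]]'; python3 -m jog '[[48,-10,0,0,0,0,85],[96,-20,0,0,0,0,85],[144,-30,0,0,0,0,85],[192,-40,0,0,0,0,85],[240,-50,0,0,0,0,85]]'; python3 -m jog '[[48,-10,0,0,0,0,85],[96,-20,0,0,0,0,85],[140,-30,0,0,0,0,85],[140,-30,0,0,0,0,85]]'; python3 - <<'E'
from h import *
print(shift(.4845,.188,.0385)); snap('wrist','w32.png'); snap('side','s32.png')
try: report('top32.png',np.array([.643,-.122,-.042]),-.035)
except Exception as e: print(e)
a=cv2.resize(cv2.imread('pics/s32.png')[80:240,220:480],None,fx=2,fy=2); b=cv2.resize(cv2.imread('pics/w32.png'),(400,250))
c=np.zeros((570,520,3),np.uint8); c[:320]=a; c[320:,:400]=b; cv2.imwrite('pics/c32.png',c)
E
```

```text
time_s: 41.9
tcp_pos: [0.5708, -0.3946, 0.0385]
tcp_rot: [[0.043, 0.999, 0.001], [0.999, -0.043, 0.001], [0.001, 0.001, -1.0]]
contact_force: [0.3, -0.5, -1.5]
finger_gap: 0.0252
grip_force: 59.4
time_s: 42.3
tcp_pos: [0.5707, -0.3952, 0.0384]
tcp_rot: [[0.043, 0.999, 0.001], [0.999, -0.043, 0.0], [0.0, 0.001, -1.0]]
contact_force: [0.3, -0.6, 0.1]
finger_gap: 0.0811
grip_force: 0.0
time_s: 42.8
tcp_pos: [0.5459, -0.2577, 0.1286]
tcp_rot: [[0.044, 0.999, 0.002], [0.999, -0.044, 0.0], [0.0, 0.002, -1.0]]
contact_force: [1.1, -0.0, -1.0]
finger_gap: 0.0852
grip_force: 0.0
time_s: 43.3
tcp_pos: [0.5063, -0.0153, 0.1285]
tcp_rot: [[0.043, 0.999, 0.002], [0.999, -0.043, 0.001], [0.001, 0.002, -1.0]]
contact_force: [1.3, 0.1, -0.3]
finger_gap: 0.085
grip_force: 0.0
time_s: 43.7
tcp_pos: [0.4816, 0.1286, 0.1285]
tcp_rot: [[0.039, 0.999, 0.001], [0.999, -0.039, 0.001], [0.002, 0.001, -1.0]]
contact_force: [0.6, 0.1, 0.3]
finger_gap: 0.0849
grip_force: 0.0
[59.4  0.6 90.1]
pose [ 0.6433 -0.1217 -0.0412] cc 0.963 yaw_rel 0.04 gap mm 5.5 lat 17.6
L bumper from tcp (tool mm) [-166.   110.3  113.5]
R bumper from tcp (tool mm) [-312.   110.4  113.4]
```

View pics/c32.png

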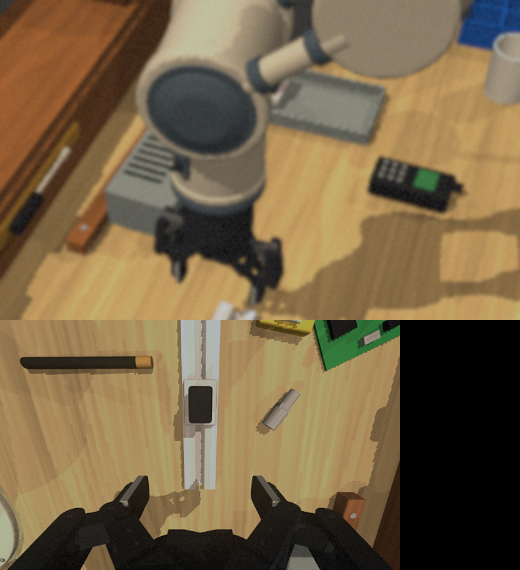

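The second stop is at display (200,404), which is wrist pixel (321,134). The first sits in the tray, mostly hidden by the arm, and the supply hasn't moved.

```bash
python3 - <<'E'
from h import *
p=back('w32.png',(321,134),.077); print(p, shift(p[0],p[1],.0385))
E
```

```text
[0.4845901  0.18986557 0.077     ] [65.7 -1.3 90. ]
```

```bash
python3 -m jog '[[45,0,0,0,0,0,85],[62,0,10,0,0,0,85],[62,0,50,0,0,0,85],[62,0,89,0,0,0,85],[62,0,89,0,0,0,85]]'; python3 -m jog '[[0,0,0,0,0,0,10],[0,0,0,0,0,0,10],[0,0,0,0,0,0,10],[0,0,0,0,0,0,10],[0,0,0,0,0,0,10]]' 60; python3 -m jog '[[0,0,0,0,0,0,10],[0,0,0,0,0,0,10]]'
```

```text
time_s: 44.35
tcp_pos: [0.4837, 0.1844, 0.0359]
tcp_rot: [[0.045, 0.999, -0.005], [0.999, -0.045, -0.001], [-0.001, -0.005, -1.0]]
contact_force: [-0.2, -0.6, 0.2]
finger_gap: 0.0852
grip_force: 0.0
time_s: 44.85
tcp_pos: [0.4862, 0.1862, 0.0406]
tcp_rot: [[0.043, 0.999, 0.003], [0.999, -0.043, 0.001], [0.001, 0.003, -1.0]]
contact_force: [-1.6, -1.6, 16.3]
finger_gap: 0.0255
grip_force: 58.7
time_s: 45.05
tcp_pos: [0.4863, 0.1862, 0.0407]
tcp_rot: [[0.043, 0.999, 0.003], [0.999, -0.043, 0.001], [0.001, 0.003, -1.0]]
contact_force: [-1.2, -2.1, 15.0]
finger_gap: 0.0255
grip_force: 58.7
```

```bash
python3 -m jog '[[0,0,-2,0,0,0,10],[-15,0,-2,0,0,0,10],[-33,0,-2,0,0,0,10],[-51,0,-2,0,0,0,10],[-70,0,-2,0,0,0,10]]'; python3 -m jog '[[-20,0,0,0,0,0,10],[-40,0,0,0,0,0,10],[-60,0,0,0,0,0,10],[-80,0,0,0,0,0,10],[-100,0,0,0,0,0,10]]';python3 -m jog '[[-15,0,0,0,0,0,10],[-28,0,0,0,0,0,10],[-28,0,0,0,0,0,10]]'
```

```text
time_s: 45.55
tcp_pos: [0.4823, 0.115, 0.0414]
tcp_rot: [[0.043, 0.999, 0.001], [0.999, -0.043, 0.001], [0.001, 0.001, -1.0]]
contact_force: [0.7, -0.4, -1.2]
finger_gap: 0.0257
grip_force: 58.9
time_s: 46.05
tcp_pos: [0.4778, 0.0149, 0.0414]
tcp_rot: [[0.043, 0.999, 0.001], [0.999, -0.043, 0.001], [0.001, 0.001, -1.0]]
contact_force: [-0.3, -0.1, -0.7]
finger_gap: 0.0254
grip_force: 58.9
time_s: 46.35
tcp_pos: [0.4769, -0.0132, 0.0413]
tcp_rot: [[0.045, 0.999, 0.001], [0.999, -0.045, 0.0], [0.001, 0.001, -1.0]]
contact_force: [0.1, 0.1, -1.3]
finger_gap: 0.0254
grip_force: 58.9
```

```bash
python3 -m jog '[[0,0,-25,0,0,0,10],[0,0,-50,0,0,0,10],[-45,0,-50,0,0,0,10],[-90,0,-50,0,0,0,10],[-135,0,-50,0,0,0,10]]'; python3 -m jog '[[-46,0,0,0,0,0,10],[-92,0,0,0,0,0,10],[-138,0,0,0,0,0,10],[-184,0,0,0,0,0,10],[-228,0,0,0,0,0,10]]'; python3 -m jog '[[-20,0,0,0,0,0,10],[-20,0,0,0,0,0,10]]'; python3 - <<'E'
from h import *
print(shift(.46,-.397,.0395))
E
```

```text
time_s: 46.85
tcp_pos: [0.471, -0.1475, 0.0914]
tcp_rot: [[0.041, 0.999, 0.001], [0.999, -0.041, 0.0], [0.001, 0.001, -1.0]]
contact_force: [1.6, -0.2, -0.4]
finger_gap: 0.0253
grip_force: 59.4
time_s: 47.35
tcp_pos: [0.461, -0.376, 0.0909]
tcp_rot: [[0.043, 0.999, 0.001], [0.999, -0.043, 0.001], [0.001, 0.001, -1.0]]
contact_force: [2.2, -0.5, -0.9]
finger_gap: 0.0252
grip_force: 59.4
time_s: 47.55
tcp_pos: [0.4603, -0.397, 0.0908]
tcp_rot: [[0.045, 0.999, 0.002], [0.999, -0.045, -0.0], [-0.0, 0.002, -1.0]]
contact_force: [0.1, 0.9, -1.9]
finger_gap: 0.0255
grip_force: 59.4
[-0.  -0.4 51.3]
```

```bash
python3 -m jog '[[0,0,25,0,0,0,10],[0,0,42,0,0,0,10],[0,0,50,0,0,0,10],[0,0,52,0,0,0,10],[0,0,52,0,0,0,10]]'; python3 -m jog '[[0,0,0,0,0,0,60],[0,0,0,0,0,0,85],[0,0,0,0,0,0,85],[0,0,0,0,0,0,85]]'; python3 -m jog '[[0,0,-45,0,0,0,85],[0,0,-90,0,0,0,85],[-20,-40,-120,0,0,0,85],[-40,-80,-150,0,0,0,85],[-60,-120,-150,0,0,0,85]]'; python3 -m jog '[[-35,-30,0,0,0,0,85],[-70,-60,0,0,0,0,85],[-100,-90,0,0,0,0,85],[-100,-90,0,0,0,0,85]]'; python3 - <<'E'
from h import *
snap('side','s33.png')
try: report('top33.png',np.array([.643,-.122,-.042]),-.035)
except Exception as e: print(e)
a=cv2.resize(cv2.imread('pics/s33.png')[80:360,160:480],None,fx=1.2,fy=1.2); b=cv2.resize(cv2.imread('pics/top33.png')[100:290,150:550],None,fx=1.2,fy=1.2)
c=np.zeros((a.shape[0]+b.shape[0],max(a.shape[1],b.shape[1]),3),np.uint8); c[:a.shape[0],:a.shape[1]]=a; c[a.shape[0]:,:b.shape[1]]=b; cv2.imwrite('pics/c33.png',c)
E
```

```text
time_s: 48.05
tcp_pos: [0.4608, -0.3939, 0.0392]
tcp_rot: [[0.043, 0.999, 0.001], [0.999, -0.043, 0.001], [0.001, 0.001, -1.0]]
contact_force: [-0.7, 0.3, -0.3]
finger_gap: 0.0256
grip_force: 59.4
time_s: 48.45
tcp_pos: [0.4607, -0.3944, 0.0393]
tcp_rot: [[0.043, 0.999, 0.001], [0.999, -0.043, 0.0], [0.0, 0.001, -1.0]]
contact_force: [-0.1, -1.1, -0.4]
finger_gap: 0.0815
grip_force: 0.0
time_s: 48.95
tcp_pos: [0.3392, -0.4501, 0.1921]
tcp_rot: [[0.042, 0.999, 0.004], [0.999, -0.041, -0.004], [-0.004, 0.004, -1.0]]
contact_force: [-0.5, -0.6, -0.7]
finger_gap: 0.0846
grip_force: 0.0
time_s: 49.35
tcp_pos: [0.2413, -0.548, 0.1886]
tcp_rot: [[0.047, 0.999, 0.0], [0.999, -0.047, -0.001], [-0.001, 0.001, -1.0]]
contact_force: [0.7, 0.4, -0.1]
finger_gap: 0.0845
grip_force: 0.0
pose [ 0.6426 -0.1216 -0.0439] cc 0.959 yaw_rel -0.12 gap mm 6.2 lat 17.6
L bumper from tcp (tool mm) [513.7 318.8 174.2]
R bumper from tcp (tool mm) [367.7 318.9 174.1]
```

View pics/c33.png

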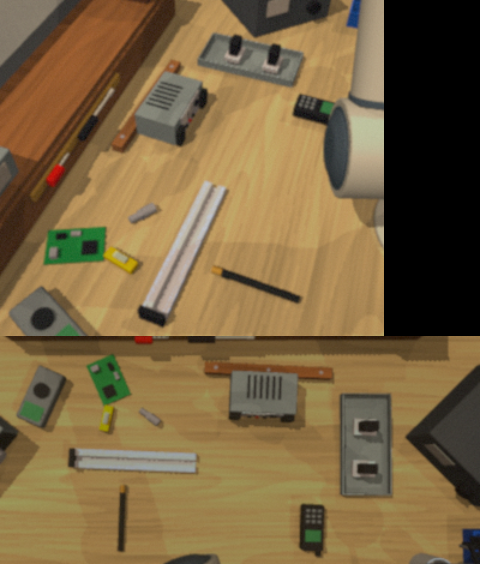

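Both stops stand in the tray, at (367,427) and (367,468) in the top crop. The track is empty, the supply is against the batten and the bystanders haven't moved.

```bash
python3 -c "
from plant import arm
print(arm.hand_in())"
```

```text
the job is handed in; nothing more can be done
None
```

The job is handed in: the supply lies flat against the batten and both stops are in the tray, but in the first right push (at about 3 s) the gripper's knuckles met the supply's front before the fingertips did, and I can't rule out that they touched the panel.

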